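# Open the cutter grinder past its hidden safety catch and mount the cutter

### The arm

A 6-joint arm with a two-finger parallel gripper is mounted at the origin on a cart in front of the work surface, level with it; the furniture and walls round the work are solid. World frame = base frame: x ahead of the robot, y to its left, z up, the work surface at z = 0. Lengths are in mm, angles in degrees, forces in N, time in s.
With the tool pointing down it reaches from about 300 to 850 mm from the base axis. Payload 4.2 kg.
Tool frame: the origin (TCP) lies between the finger pads; the fingertips stand 14 mm ahead of it and the grasp point (between the pads) lies 5 mm behind it (env.finger_overhang is the distance from the TCP to the fingertips, in mm); z points along the fingers, y is the line along which they close (so a half turn about z gives the same grasp; the last joint's range is limited). The gripper opens to 91 mm and grips with 3 to 60 N. Pads are 32 mm wide; open, the fingers measure 118 mm over their backs; the gripper's body (76 mm by 178 mm) begins 60 mm behind the grasp point.
Start: joints at [-70.646, 18.312, 89.639, -0, 72.044, -1.146], TCP at [201.377, -538.599, 227.976] pointing down, gripper open.
Joint ranges: [-177.97, 177.97], [-48.28, 115.42], [12.27, 149.76], [-77.06, 257.06], [2.81, 150.46], [-146.56, 146.56]. Speed limits (degrees/s): [147.25, 147.25, 180, 180, 180, 180].

### API

Orientations are given as [roll, pitch, yaw] about the fixed x, y, z axes, in that order (R = Rz(yaw) Ry(pitch) Rx(roll)).
In Python, from workcell import status, cams, env, finder gives the robot as it stands.
- The arm moves only by the tool apply_moves, never from a script. Its argument "increments" is a list of rows, each a list of 7 numbers: the opening, from -1 (shut) to 1 (fully open), then the shift along the world's x, y, z in m, then the turn, a rotation vector about the world's x, y, z in degrees. In form: [[gripper, x, y, z, ax, ay, az], ...]. A call has 1 to 5 rows; each row shifts and turns the commanded pose from where the row before left it; what a row does not reach is not made up. A row lasts 1/12 s, in which the tool goes at most 41.7 mm and 7.16 degrees, less where a joint would pass 70% of its speed; a pose out of reach is approached as far as the arm can. A call with a gripper value outside its range is refused whole. The fingers move at their own pace and stop on an object; "newtons" is the grip in N (left out, the last holds). Time passes only in rows, so rows that do not move let the fingers close. It gives the time, the measured TCP pose, the force, the opening and the grip force at its end, in the units of the state.
- status.state(): the state, without advancing time (a new reading comes with each control period).
- cams.grab_frame(name): name is "scene" or "top" or "wrist"; returns a dict with "color" (400x640x3 uint8, red, green, blue), "intrinsics" (3x3 intrinsics, pixels), "R" (3x3) and "t" (3): a world point X has camera coordinates R X + t. Camera axes: x right, y down, z forward; pixel columns grow to the right and rows downward; lengths in mm; the calibration is good to about 2 mm. A picture is of the moment at which its call begins. There is no depth.
- env.job_done(): hands the job in; it is judged then, once.
Trained networks look in the newest picture that a camera, given by its name, has taken for a name from the list of things; names that differ only in an ending like _2 or _b are one class to them, and where a whole thing is asked for, a point or a joint stands for the part that bears it (a point fixed in the world has none). Each returns a list of dicts, best first, with "score" (0 to 1); they miss things now and then, are a little off and sometimes report something else, mostly with a low value. They report only what shows in the picture. A call takes as long as a camera call. They do not tell look-alikes from the thing itself.
- finder.boxes_of(query, camera): "rect" ([left, top, width, height] in pixels, round what is visible of it).
- finder.trace(query, camera): "pixels" (400x640 bool, what is visible of it) and "rect" ([left, top, width, height] in pixels, round what is visible of it).
The state is a dict: "time_s": time; "qpos": joint angles; "qvel": joint speeds; "effort": joint torques, N m; "ee_pos": TCP position; "ee_rot": TCP orientation; "force": force on the tool from outside, world axes, zero at the start; "torque": the same for the moment, N m; "gripper_width": finger opening in mm; "gripper_force": force on a finger pad.
Only numpy, scipy, OpenCV 4.12 (cv2) and the standard library are available. Lean on these libraries where they do the work, as an engineer would, in place of code of your own. Each camera call takes 0.05 s, during which the arm holds its last target. There are 200 camera calls.

### The job

The hood of the small cutter grinder is unlocked but still held by its sprung safety catch, out of sight under the raised front edge. Reach under the edge, feel gently for the catch paddle, push it to the left (seen from the robot) without forcing it and lift the hood while you hold it aside, then gently raise the hood until its springs carry it fully open. Then take the spare cutter block and lower it upright over the grinder's arbor until it lies flat on its seat, let go, and leave the other things on the table alone.

Things in the scene. Friction and masses are not known exactly. Their poses are not given: they have to be found in the camera images.
- grinder: small cutter grinder, fixed: dark open tub (x -58 to 98 mm, y +-138, walls 78 to 83 mm high) under a blue hood with a window. Origin on the table under its middle; x from front to back, y to its left, z up. The hood's front edge overhangs the tub by 52 mm, with free room below it for shut fingers leaning 35 to 45 degrees. A motor and cup wheel fill the tub's left end (y above 75 mm, 78 mm high)
- catch_zone (a point): fixed point under the hood edge where the unreported safety catch is to be felt for: its dark steel paddle (5 mm thick, 22 mm deep in x, 36 mm high) stands, centred in x and z, anywhere within 40 mm left or right of this point. It yields to the left (+y of the grinder) only, turning about an upright pin 32 mm behind, and springs back
- catch_pin (a point): fixed point on the front wall, in x and z where the paddle's upright pin is (its y varies like the paddle's). Push felt at the paddle's middle: about 2.3 N at first, 4 N where it frees the hood after some 10 mm; a solid stop comes after about 17 mm. Hold it aside until the hood's edge has risen about 10 mm; at 20 mm the hood is clear of the catch
- hood (a joint): opening angle of the hood, rad: 0 shut, 1.65 fully open; about 0.03 is all the catch allows. Lifting it by the front edge takes under 1 N straight up (leaning fingers also push it back: some 7 N in all). Let go below about 0.3 it falls shut; above about 0.45 its sprung hinges carry it on to 1.65 in some 3 s, where it stays
- hood_lip (a point): middle of the underside of the hood's front edge: a straight round bead, 8 mm thick, 286 mm long along y of the grinder, 84 mm above the table when shut; moves with the hood. The hood's face slopes up and back from it to its top at 135 mm. Inside the hood a rail hangs 30 mm behind the bead, reaching 14 mm lower than it
- hood_hinge (a point): middle of the hood's hinge axis, which runs along y of the grinder at its back, 104 mm behind its origin and 88 mm above the table; the front edge swings on a radius of 214 mm about it. Fully open, the hood stands upright above this axis, up to 305 mm over the table: keep the hand and wrist clear of it
- arbor_seat (a point): centre of the flat seat, 52 mm wide, round the foot of the upright arbor in the tub, 40 mm above the table; axes as the grinder's. The arbor is a steel stub of 27 mm, 26 mm high, its top 7 mm tapered. From here the tub's walls are 52 mm away in front, 92 behind, 112 to the right; the motor's cup wheel 95 to the left
- spare_cutter: aluminium cutter block, squarish, 70 mm across its flats (along its own x and y), 78 mm across corners, 34 to 36 mm high, 0.5 to 0.75 kg, with a bore that clears the arbor by about 1.5 mm all round. Origin at the centre of its underside on the bore axis, z up. Grasp across two facing flats from above
- profile_round: planed pine sample, 40 x 120 x 40 mm, to be left alone; origin under its middle
- tape_measure: yellow tape measure, 36 x 89 x 67 mm, to be left alone; origin under its middle
- carpenter_pencil: flat red pencil, 15 x 178 x 8 mm, lying in front of the grinder, to be left alone; origin under its middle
- screwdriver: slotted screwdriver with red handle, 222 mm long, 33 mm thick, lying in front of the grinder at the right, to be left alone; origin under its middle
Not all that is in view belongs to the job. What is shaped like the spare_cutter but blue is not meant.

How it is judged (in metres and radians):
On the way, in this order (a step that is already met when the one before it is completed fails the run):
1. the hood has been lifted clear past its safety catch (opened more than 0.15 rad) (value of joint hood above 0.15 rad), for 0.1 s.
2. the hood stands fully open (more than 1.5 rad) (value of joint hood above 1.5 rad), for 0.2 s.
At the end, for the whole second after the job is handed in: The hood stands open by more than 1.5 rad, and the cutter block is at rest over the arbor, its bore axis within 4 mm of the arbor's, its underside within 4 mm of the seat and level within 0.06 rad (value of joint hood above 1.5 rad and horizontal distance between spare_cutter and arbor_seat below 0.004 m and z of spare_cutter in the frame of arbor_seat between -0.004 and 0.004 m and angle between spare_cutter's own z axis and vertical below 0.06 rad and linear speed of spare_cutter below 0.02 m/s); the robot touches nothing.
It fails at once if pressing on anything with more than 22 N while the hood is still held or barely lifted (below 0.1 rad): this bends the catch (value of joint hood below 0.1 rad and contact force between any of the arm, the fingers and anything else above 22 N).
It fails at once if pressing on the hood with more than 22 N (contact force between any of the arm, the fingers and hood above 22 N).
It fails at once if throwing the hood open (faster than 3.5 rad/s) (velocity of joint hood above 3.5 rad/s).
It fails at once if letting the cutter drop on to the arbor from more than 20 mm above its seat (horizontal distance between spare_cutter and arbor_seat below 0.04 m and z of spare_cutter in the frame of arbor_seat above 0.02 m and contact force between the fingers and spare_cutter below 0.2 N).
It fails at once if moving one of the bystanders by more than 30 mm (distance of any of profile_round, tape_measure, carpenter_pencil, screwdriver from where it was at the start of the episode above 0.03 m).
It also fails if it takes over 69 s, if anything falls off the work surface, if the arm or the gripper's body presses on something with over 40 N, if the wrist force passes 120 N, or if a joint passes its speed limit or range.

## Working session

There is one attempt and no reset: what is moved stays moved. The work goes in short steps, Python scripts to look and compute and a tool call to move; the robot and the scene stay as the last step left them, time stands still between calls to the robot, and variables do not carry over. Pictures are saved under pics/ and viewed, at most 10 in all, crops included, and the job is handed in when it is done.

Besides the shell and the picture viewer there is one more tool, called after "Call:" by a JSON object that holds its "fn" and its "kwargs". apply_moves: Moves the arm, as the interface text tells. Its arguments: {"type":"object","properties":{"increments":{"type":"array","items":{"type":"array","items":{"type":"number"}}},"newtons":{"type":"number"}},"required":["increments"]}

```bash
mkdir -p pics; cat > h.py <<'E'
from workcell import status, cams, env, finder
import numpy as np, cv2
def save(n,f): cv2.imwrite('pics/'+f,cv2.cvtColor(n['color'],cv2.COLOR_RGB2BGR))
def back(f,u,v,z):
    K,R,t=map(np.array,(f['intrinsics'],f['R'],f['t'])); t=t.ravel()
    d=R.T@np.linalg.solve(K,[u,v,1.]); c=-R.T@t
    return c+d*(z-c[2])/d[2]
def proj(f,X):
    K,R,t=map(np.array,(f['intrinsics'],f['R'],f['t'])); p=(K@(R@np.array(X,float).T+t.reshape(3,1))); return (p[:2]/p[2]).T
E
python3 - <<'E'
from h import *
fs={c:cams.grab_frame(c) for c in('scene','top')}
for c in fs:
    save(fs[c],c+'0.png'); f=fs[c]; print(c,(-np.array(f['R']).T@np.array(f['t']).ravel()).round(0))
    for q in('grinder','hood','spare_cutter','profile_round','tape_measure','carpenter_pencil','screwdriver','hood_lip','arbor_seat'):
        try: print(q,[(np.round(b['rect']).tolist(),round(b['score'],2)) for b in finder.boxes_of(q,c)][:4])
        except Exception as e: print(q,e)
print(status.state())
E
```

```text
scene [-380.  927.  703.]
grinder [([251.0, 157.0, 114.0, 77.0], 0.59)]
hood [([248.0, 158.0, 116.0, 57.0], 0.7), ([300.0, 248.0, 34.0, 28.0], 0.35)]
spare_cutter [([207.0, 259.0, 33.0, 30.0], 0.9), ([240.0, 238.0, 30.0, 23.0], 0.79)]
profile_round [([180.0, 230.0, 30.0, 32.0], 0.91)]
tape_measure [([401.0, 178.0, 18.0, 27.0], 0.64)]
carpenter_pencil [([294.0, 248.0, 38.0, 28.0], 0.7)]
screwdriver [([360.0, 207.0, 50.0, 27.0], 0.83)]
hood_lip [([248.0, 160.0, 115.0, 54.0], 0.67), ([362.0, 218.0, 25.0, 16.0], 0.63)]
arbor_seat [([206.0, 258.0, 34.0, 34.0], 0.41)]
top [ 348.  -21. 1187.]
grinder [([275.0, 138.0, 116.0, 92.0], 0.98)]
hood [([271.0, 138.0, 124.0, 93.0], 0.82)]
spare_cutter [([221.0, 200.0, 30.0, 28.0], 0.84), ([176.0, 214.0, 26.0, 30.0], 0.63)]
profile_round [([179.0, 154.0, 43.0, 35.0], 0.72)]
tape_measure [([439.0, 228.0, 21.0, 31.0], 0.88), ([273.0, 135.0, 118.0, 95.0], 0.68), ([271.0, 139.0, 124.0, 91.0], 0.64)]
carpenter_pencil [([240.0, 254.0, 62.0, 25.0], 0.53)]
screwdriver [([345.0, 257.0, 69.0, 12.0], 0.97), ([440.0, 227.0, 20.0, 34.0], 0.23)]
hood_lip [([269.0, 137.0, 120.0, 93.0], 0.8), ([270.0, 136.0, 122.0, 97.0], 0.38)]
arbor_seat [([269.0, 136.0, 122.0, 98.0], 0.94)]
{'time_s': 1.0, 'qpos': array([-7.06442696e+01,  1.83107115e+01,  8.96390083e+01, -4.06071892e-04,
        7.20444464e+01, -1.14357834e+00]), 'qvel': array([-0.03537906,  0.01563747, -0.07007475, -0.08616105, -0.03136073,
       -0.04985711]), 'effort': array([ 1.07886150e-03, -4.12354410e+01, -2.32233167e+01,  7.27624004e-02,
        3.74992972e-02,  1.31903175e-05]), 'ee_pos': array([ 201.38698175, -538.5914016 ,  227.98779468]), 'ee_rot': array([1.79994175e+02, 5.02661332e-04, 2.04994339e+01]), 'force': array([0.45170652, 0.10081657, 0.54183611]), 'torque': array([0.00655192, 0.0180655 , 0.02058208]), 'gripper_force': 0.0, 'gripper_width': 91.12856316834275}
```

```bash
python3 - <<'E'
import cv2
t=cv2.imread('pics/top0.png'); s=cv2.imread('pics/scene0.png')
cv2.imwrite('pics/t_crop.png',cv2.resize(t[120:290,160:480],None,fx=2.5,fy=2.5,interpolation=cv2.INTER_CUBIC))
cv2.imwrite('pics/s_crop.png',cv2.resize(s[130:300,160:430],None,fx=2.9,fy=2.9,interpolation=cv2.INTER_CUBIC))
E
```

```text
(no output)
```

View pics/t_crop.png

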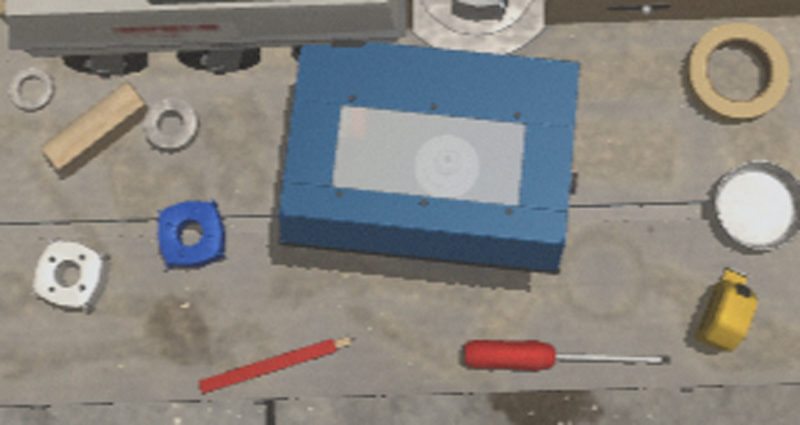

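View pics/s_crop.png

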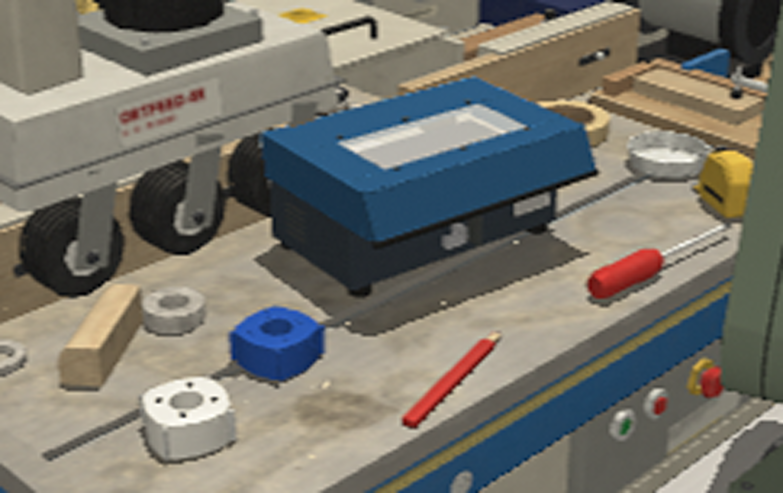

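In the top picture there are two look-alikes: an aluminium/white block at about (187,229) and a blue block at (236,213). The bare aluminium one at (187,229) fits, since blue is excluded, and the enlarged crop confirms it. The hood is at x 271–392, y 138–230, with its front edge facing the robot. The pencil and screwdriver lie in front of it at about y 262.

```bash
python3 - <<'E'
from h import *
import pickle
fs={c:cams.grab_frame(c) for c in('top','scene')}
pickle.dump(fs,open('f0.pkl','wb'))
f=fs['top']; m=finder.trace('hood','top')[0]['pixels']
img=f['color']; hsv=cv2.cvtColor(img,cv2.COLOR_RGB2HSV)
b=cv2.inRange(hsv,(95,90,30),(125,255,255)); b[:, :262]=0;b[:,405:]=0;b[:125]=0;b[240:]=0
n,l,s,_=cv2.connectedComponentsWithStats(b); k=1+np.argmax(s[1:,4]); B=(l==k)
print('blue',s[k],m.sum())
us=np.arange(278,378); vs=np.array([np.where(B[:,u])[0].max()+.5 for u in us])
p=np.polyfit(us,vs,1); r=vs-np.polyval(p,us); p=np.polyfit(us[abs(r)<1],vs[abs(r)<1],1); print('edge fit',p,abs(r).max())
# ends in the lower rows
ys,xs=np.where(B); 
cnt=max(cv2.findContours(B.astype(np.uint8),0,1)[0],key=cv2.contourArea)
print(cv2.approxPolyDP(cnt,2.5,True)[:,0].tolist())
for u in (272,383): print(back(f,u,np.polyval(p,u),88).round(1))
# per-row extents
for v in range(195,231,4): x=np.where(B[v])[0]; print(v,x.min() if len(x) else 0,x.max() if len(x) else 0,end='; ')
print()
for c in fs:
  for q in('spare_cutter','carpenter_pencil','screwdriver','tape_measure','profile_round'):
    for d in finder.trace(q,c)[:2]:
        y,x=np.where(d['pixels']); h=cv2.minAreaRect(np.c_[x,y].astype(np.float32))
        z={'spare_cutter':20,'tape_measure':34,'profile_round':20}.get(q,8)
        print(c,q,round(d['score'],2),np.round(h[0]),np.round(h[1]),round(h[2]),back(fs[c],*h[0],z).round(0))
print('seat circle',back(f,160+447/2.5,120+160/2.5,66).round(0))
E
```

```text
blue [ 272  137  119   91 6741] 9562
edge fit [1.08100810e-01 1.86546985e+02] 0.73924392439244
[[280, 139], [272, 216], [382, 227], [390, 145], [312, 137]]
[502.8 111.4  88. ]
[ 462.8 -175.3   88. ]
195 273 386; 199 273 386; 203 272 386; 207 272 385; 211 273 385; 215 273 385; 219 301 384; 223 335 383; 227 375 382; 
top spare_cutter 0.63 [236. 214.] [26. 24.] 90 [521. 220.  20.]
top spare_cutter 0.56 [188. 230.] [27. 25.] 14 [481. 352.  20.]
top carpenter_pencil 0.79 [269. 265.] [ 6. 63.] 72 [379. 130.   8.]
top screwdriver 0.67 [386. 262.] [12. 81.] 90 [ 378. -188.    8.]
top screwdriver 0.19 [332. 181.] [117.  85.] 6 [608. -49.   8.]
top profile_round 0.72 [197. 171.] [18. 44.] 52 [647. 331.  20.]
top profile_round 0.15 [269. 265.] [ 7. 63.] 73 [379. 129.  20.]
scene spare_cutter 0.94 [224. 273.] [28. 31.] 68 [481. 357.  20.]
scene spare_cutter 0.7 [307. 192.] [ 63. 113.] 74 [ 681. -134.   20.]
scene carpenter_pencil 0.6 [315. 260.] [ 5. 43.] 45 [375. 141.   8.]
scene screwdriver 0.68 [386. 219.] [10. 52.] 65 [ 388. -185.    8.]
scene tape_measure 0.91 [409. 192.] [17. 22.] 18 [ 422. -357.   34.]
scene profile_round 0.66 [195. 245.] [18. 41.] 34 [647. 332.  20.]
seat circle [587. -67.  66.]
```

```bash
cat >> h.py <<'E'
from scipy.spatial.transform import Rotation as Ro
O=np.array([595.7,-47.7,0]); YAW=-7.94
G=Ro.from_euler('z',YAW,degrees=True).as_matrix()
def tcp(tip,lean):
    z=np.array([np.sin(np.radians(lean)),0,-np.cos(np.radians(lean))]); return O+G@(np.array(tip)-14*z)
def rot(lean): return Ro.from_matrix(G)*Ro.from_euler('y',-lean,degrees=True)*Ro.from_euler('x',180,degrees=True)
def now():
    s=status.state(); return s, np.array(s['ee_pos']), Ro.from_euler('xyz',s['ee_rot'],degrees=True)
def tipg(lean_unused=None):
    s,p,R=now(); return G.T@(p+14*R.apply([0,0,1])-O)
def go(tip,lean):
    s,p,R=now(); d=tcp(tip,lean)-p; r=(rot(lean)*R.inv()).as_rotvec(degrees=True)
    print('t',round(s['time_s'],2),'p',p.round(1),'d',d.round(1),'rv',r.round(2),'tipg',tipg().round(1),'F',np.array(s['force']).round(2))
E
python3 - <<'E'
from h import *
print(tcp([-190,-70,75],42).round(1)); go([-190,-70,75],42)
E
```

```text
[388.6 -89.5  85.4]
t 1.65 p [ 201.4 -538.6  228. ] d [ 187.2  449.1 -142.6] rv [  4.64 -42.16 -27.14] tipg [-322.7 -540.7  214. ] F [-1.44  0.73  0.26]
```

Call:
{"fn": "apply_moves", "kwargs": {"increments": [[-1,0.016,0.036,0,0.58,-5.27,-3.39],[-1,0.016,0.036,0,0.58,-5.27,-3.39],[-1,0.016,0.036,0,0.58,-5.27,-3.39],[-1,0.016,0.036,0,0.58,-5.27,-3.39],[-1,0.016,0.036,0,0.58,-5.27,-3.39]]}}

```text
time_s: 2.07
ee_pos: [281.9, -357.6, 228.4]
ee_rot: [177.2, -26.5, 3.7]
force: [0.4, 0.3, -0.1]
gripper_width: 60.5
gripper_force: 0.0
```

Call:
{"fn": "apply_moves", "kwargs": {"increments": [[-1,0.016,0.036,0,0.58,-5.27,-3.39],[-1,0.016,0.036,0,0.58,-5.27,-3.39],[-1,0.016,0.036,0,0.58,-5.27,-3.39],[-1,0.012,0.036,0,0,0,0],[-1,0.01,0.036,0,0,0,0]]}}

```text
time_s: 2.48
ee_pos: [350.0, -177.1, 227.1]
ee_rot: [-179.9, -42.0, -8.3]
force: [0.7, -0.8, 0.3]
gripper_width: 27.5
gripper_force: 0.0
```

Call:
{"fn": "apply_moves", "kwargs": {"increments": [[-1,0.01,0.036,0,0,0,0],[-1,0.01,0.036,-0.01,0,0,0],[-1,0,0.017,-0.03,0,0,0],[-1,0,0,-0.034,0,0,0],[-1,0,0,0,0,0,0]]}}

```text
time_s: 2.9
ee_pos: [369.1, -95.8, 176.4]
ee_rot: [-179.3, -41.8, -7.8]
force: [-0.2, -0.2, 0.3]
gripper_width: 0.6
gripper_force: 0.0
```

```bash
python3 - <<'E'
from h import *
go([-190,-70,75],42); f=cams.grab_frame('wrist'); save(f,'w1.png'); print((-np.array(f['R']).T@np.array(f['t']).ravel()).round(0))
E
```

```text
t 2.9 p [369.1 -95.8 176.4] d [ 19.5   6.3 -91. ] rv [-0.53 -0.13 -0.59] tipg [-208.5  -78.8  166. ] F [-0.2  -0.21  0.27]
[321. -91. 343.]
```

View pics/w1.png

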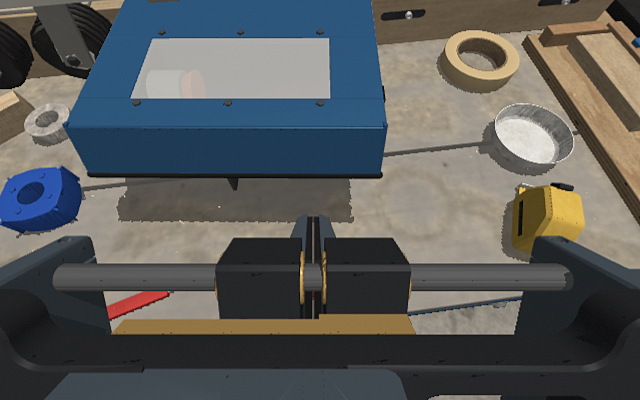

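The wrist picture shows the hood bead from (73,174) to (382,177). A small dark paddle tip pokes out below it at about (234,184). The fingers are shut at (312,220).

```bash
python3 - <<'E'
from h import *
f=cams.grab_frame('wrist')
im=cv2.cvtColor(f['color'],cv2.COLOR_RGB2BGR)
cv2.imwrite('pics/w1c.png',cv2.resize(im[160:205,60:400],None,fx=2.3,fy=6,interpolation=cv2.INTER_CUBIC))
g=lambda u,v,z:(G.T@(back(f,u,v,z)-O)).round(1)
print('bead',g(73,175,86),g(382,177,86))
c=np.array(-np.array(f['R']).T@np.array(f['t']).ravel()); c=G.T@(c-O)
for u,v in((234,190),(230,182),(239,182)):
    d=g(u,v,0)-c
    for x in(-101,-90,-79): print(u,v,x,(c+d*(x-c[0])/d[0]).round(1))
print(proj(f,[O+G@np.array([-110,y,84.]) for y in(-143,0,143)]).round(1))
E
```

```text
bead [-113.7  163.    86. ] [-115.4 -147.5   86. ]
234 190 -101 [-101.    15.6   29.8]
234 190 -90 [-90.   22.1   8.8]
234 190 -79 [-79.   28.6 -12.2]
230 182 -101 [-101.    15.4   49.3]
230 182 -90 [-90.   21.9  29.6]
230 182 -79 [-79.   28.4   9.9]
239 182 -101 [-101.     5.1   49.5]
239 182 -90 [-90.   10.9  29.7]
239 182 -79 [-79.   16.7  10. ]
[[376.6 173.3]
 [235.2 173.1]
 [ 95.2 172.9]]
```

View pics/w1c.png

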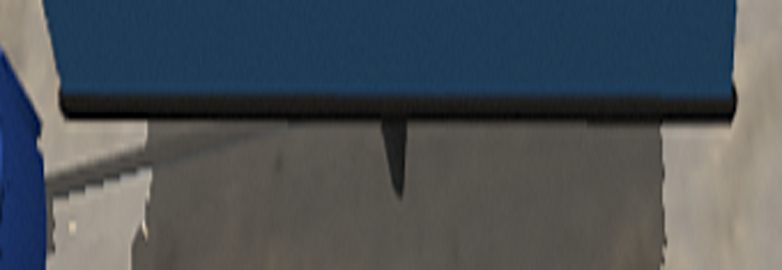

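```bash
sed -i 's/^O=.*/O=np.array([590.9,-45.5,0]); YAW=-7.94/' h.py; python3 - <<'E'
from h import *
go([-150,-38,46],42); print(G@np.array([49,0,-4])) ; print(G@np.array([0,1,0]))
E
```

```text
t 3.0 p [370.7 -98.8 179.2] d [  57.1   37.7 -122.8] rv [-0.35  0.1  -0.35] tipg [-201.3  -83.1  168.9] F [0.57 0.19 0.52]
[48.53025011 -6.76866491 -4.        ]
[0.13813602 0.99041327 0.        ]
```

Call:
{"fn": "apply_moves", "kwargs": {"increments": [[-1,0.008,0.009,-0.025,0,0,0],[-1,0.008,0.009,-0.025,0,0,0],[-1,0.012,0.01,-0.025,0,0,0],[-1,0.014,0.01,-0.025,0,0,0],[-1,0.014,0,-0.022,0,0,0]]}}

```text
time_s: 3.42
ee_pos: [399.8, -78.2, 145.8]
ee_rot: [-177.3, -43.8, -8.1]
force: [0.6, 0.2, 0.4]
gripper_width: 0.1
gripper_force: 0.0
```

Call:
{"fn": "apply_moves", "kwargs": {"increments": [[-1,0,0,0,0,0,0],[-1,0,0,0,0,0,0]]}}

```text
time_s: 3.58
ee_pos: [399.0, -77.9, 144.8]
ee_rot: [-177.2, -43.6, -8.2]
force: [0.5, -0.1, -0.0]
gripper_width: 0.3
gripper_force: 0.0
```

```bash
python3 - <<'E'
from h import *
go([-101,-35,42],42); s,p,R=now(); print(R.as_euler('xyz',degrees=True),s['time_s'])
E
```

```text
t 3.58 p [399.  -77.9 144.8] d [ 77.8  13.  -92.4] rv [-1.81  1.83 -1.68] tipg [-176.   -57.9  134.6] F [ 0.48 -0.05 -0.03]
[-177.21613879  -43.55750257   -8.1539491 ] 3.5833
```

```bash
python3 - <<'E'
from h import *
s=status.state(); print(np.array(s['qpos']).round(1),np.array(s['qvel']).round(1))
E
```

```text
[-22.7  -3.4 147.7 116.4  14.2 -37.9] [ 0.  -1.2  0.3 -1.  -0.1 -0.3]
```

```bash
cat > kin.py <<'E'
from h import *
from scipy.optimize import least_squares
S=[([-70.644,18.311,89.639,0,72.044,-1.144],[201.387,-538.591,227.988],[179.994,0,20.499])]
def fk(q,P):
    a1,h,L1,a3,L2,L3,c=P
    r=lambda ax,d:Ro.from_euler(ax,d,degrees=True)
    R=r('z',q[0]); p=R.apply([a1,0,h]); R=R*r('y',q[1]); p=p+R.apply([0,0,L1]); R=R*r('y',q[2]); p=p+R.apply([a3,0,L2]); R=R*r('z',q[3])*r('y',q[4])
    p=p+R.apply([0,0,L3]); return p,R*r('z',q[5])*r('z',c)
def fitP(S):
    def res(P):
        o=[]
        for q,p,e in S:
            pp,R=fk(q,P); o+=list(pp-np.array(p)); o+=list((R.inv()*Ro.from_euler('xyz',e,degrees=True)).as_rotvec()*200)
        return o
    b=min((least_squares(res,[50,300,350,0,350,L3,c]) for c in(0,90,180,-90) for L3 in(150,250)),key=lambda b:b.cost); return b
E
python3 - <<'E'
from kin import *
s=status.state(); S.append((list(s['qpos']),list(s['ee_pos']),list(s['ee_rot'])))
b=fitP(S); print(b.cost,b.x.round(2))
for q,p,e in S: x,R=fk(q,b.x); print(x.round(1),p,R.as_euler('xyz',degrees=True).round(1),e)
E
```

```text
66.07069562892747 [  93.4  1247.78  -63.76  402.35  657.49  373.87   90.  ]
[ 190.5 -542.4  228. ] [201.387, -538.591, 227.988] [180.    0.   20.5] [179.994, 0, 20.499]
[399.  -77.9 144.8] [np.float64(398.9783157895476), np.float64(-77.88876194268664), np.float64(144.759642243431)] [-177.2  -43.6   -8.2] [np.float64(-177.2161387889258), np.float64(-43.5575025733298), np.float64(-8.153949095573791)]
```

```bash
cat > kin.py <<'E'
from h import *
from scipy.optimize import least_squares
S=[([-70.644,18.311,89.639,0,72.044,-1.144],[201.387,-538.591,227.988],[179.994,0,20.499]),
([-22.7,-3.4,147.7,116.4,14.2,-37.9],[399,-77.9,144.8],[-177.216,-43.557,-8.154])]
def fk(q,P):
    a1,h,L1,a3,L2,L3,yo=P
    r=lambda ax,d:Ro.from_euler(ax,d,degrees=True)
    R=r('z',q[0]); p=R.apply([a1,yo,h]); R=R*r('y',q[1]); p=p+R.apply([0,0,L1]); R=R*r('y',q[2]); p=p+R.apply([a3,0,L2]); R=R*r('z',q[3])*r('y',q[4])
    p=p+R.apply([0,0,L3]); return p,R*r('z',q[5]+90)
P0=np.array([50,350,350,0,380,300,10.])
def fitP(S):
    def res(P):
        o=list((P-P0)*[.02,.01,.02,.02,.02,.02,.02])
        for q,p,e in S: o+=list(fk(q,P)[0]-np.array(p))
        return o
    return least_squares(res,P0)
LO=np.array([-177.97,-48.28,12.27,-77.06,2.81,-146.56]);HI=np.array([177.97,115.42,149.76,257.06,150.46,146.56])
def ik(p,R,P,q0):
    f=lambda q:np.r_[fk(q,P)[0]-p,(fk(q,P)[1].inv()*R).as_rotvec()*200]
    return least_squares(f,np.clip(q0,LO+.1,HI-.1),bounds=(LO,HI))
E
python3 - <<'E'
from kin import *
b=fitP(S); P=b.x; print(b.cost,P.round(1))
for q,p,e in S: print((fk(q,P)[0]-p).round(1))
for tip in([-150,-38,50],[-101,-35,42],[-101,10,42],[-95,10,100],[-85,10,150]):
  for lean in(36,40,44):
    r=[ik(tcp(tip,lean),rot(lean),P,np.array([-10,0,130,q4,15,q6])) for q4,q6 in((0,0),(180,-179+90),(90,-60),(180,140))]
    for x in r:
      if x.cost<30 or x is min(r,key=lambda x:x.cost): print(tip,lean,round(x.cost,2),x.x.round(1))
E
```

```text
5.223737064851983 [ 33.8 375.2 435.4 105.9 459.2 318.4  11.8]
[ 0.3  0.2 -0. ]
[-0.  -0.3  0. ]
[-150, -38, 50] 36 0.0 [-11.   19.6 139.4 173.   15.  -85.7]
[-150, -38, 50] 36 0.0 [-11.   19.6 139.4 173.   15.  -85.7]
[-150, -38, 50] 36 0.0 [-11.   19.6 139.4 173.   15.  -85.7]
[-150, -38, 50] 40 0.0 [-11.3  23.2 141.1 174.8  24.4 -87.8]
[-150, -38, 50] 40 0.0 [-11.3  23.2 141.1 174.8  24.4 -87.8]
[-150, -38, 50] 40 0.0 [-11.3  23.2 141.1 174.8  24.4 -87.8]
[-150, -38, 50] 44 0.0 [-11.5  28.1 142.4 175.6  34.5 -88.9]
[-150, -38, 50] 44 0.0 [-11.5  28.1 142.4 175.6  34.5 -88.9]
[-150, -38, 50] 44 0.0 [-11.5  28.1 142.4 175.6  34.5 -88.9]
[-101, -35, 42] 36 0.0 [ -9.9  23.6 132.8 174.6  12.5 -86.3]
[-101, -35, 42] 36 0.0 [ -9.9  23.6 132.8 174.6  12.5 -86.3]
[-101, -35, 42] 36 0.0 [ -9.9  23.6 132.8 174.6  12.5 -86.3]
[-101, -35, 42] 40 0.0 [-10.1  26.4 134.6 176.2  21.  -88.1]
[-101, -35, 42] 40 0.0 [-10.1  26.4 134.6 176.2  21.  -88.1]
[-101, -35, 42] 40 0.0 [-10.1  26.4 134.6 176.2  21.  -88.1]
[-101, -35, 42] 44 0.0 [-10.2  30.  136.1 176.9  30.1 -88.9]
[-101, -35, 42] 44 0.0 [-10.
[... 914 characters left out ...]
-95, 10, 100] 40 0.0 [  -1.    12.9  134.9  210.7    8.8 -115. ]
[-95, 10, 100] 40 0.0 [  -1.    12.9  134.9  210.7    8.8 -115. ]
[-95, 10, 100] 44 0.0 [  -0.5   15.5  136.9  198.    16.9 -102. ]
[-95, 10, 100] 44 0.0 [  -0.5   15.5  136.9  198.    16.9 -102. ]
[-95, 10, 100] 44 0.0 [  -0.5   15.5  136.9  198.    16.9 -102. ]
[-85, 10, 150] 36 0.0 [ -1.6   2.4 130.8 -18.9  11.6 113.7]
[-85, 10, 150] 36 0.0 [ -1.6   2.4 130.8 -18.9  11.6 113.7]
[-85, 10, 150] 40 0.0 [ -1.2   2.9 133.4 -48.7   5.8 143.7]
[-85, 10, 150] 40 0.0 [ -1.2   2.9 133.4 -48.7   5.8 143.7]
[-85, 10, 150] 44 0.0 [  -0.8    4.3  135.9  231.9    6.3 -136.5]
[-85, 10, 150] 44 0.0 [  -0.8    4.3  135.9  231.9    6.3 -136.5]
```

```bash
cat >> kin.py <<'E'
from scipy.spatial.transform import Slerp
P=fitP(S).x
def rotz(lean,yaw=0,roll=0): return Ro.from_matrix(G)*Ro.from_euler('z',yaw,degrees=True)*Ro.from_euler('y',-lean,degrees=True)*Ro.from_euler('x',180,degrees=True)
def pose(tip,lean,yaw=0):
    R=rotz(lean,yaw); return O+G@np.array(tip,float)-14*R.apply([0,0,1]),R
def plan(tip,lean,n,yaw=0,start=None,q=None,pr=True):
    "print per-row increments from start (p,R) to tip, and joint path"
    s,p,R=now()
    if start is not None: p,R=start
    if q is None: q=np.array(s['qpos'])
    p1,R1=pose(tip,lean,yaw); rv=(R1*R.inv()).as_rotvec(degrees=True)
    mx=0;w=0
    for k in range(1,n+1):
        x=ik(p+(p1-p)*k/n,Ro.from_rotvec(rv*k/n,degrees=True)*R,P,q); mx=np.maximum(mx,abs(x.x-q)); w=max(w,x.cost); q=x.x
    if pr: print('d/row m',((p1-p)/n/1000).round(4),'rv/row',(rv/n).round(2),'maxstep',mx.round(1),'cost',round(w,2),'q',q.round(1))
    return (p1,R1),q
E
python3 - <<'E'
from kin import *
for yaw in (0,5,-5):
  st,q=plan([-165,-38,100],46,8,yaw); st,q=plan([-150,-38,50],44,5,yaw,st,q); st,q=plan([-101,-35,42],44,5,yaw,st,q)
  print('lift')
  for lean in (44,50):
    st1,q1=st,q
    for a in (0.1,.2,.3,.4,.5,.6):
        bead=np.array([104-214*np.cos(a),0,88+214*np.sin(a)]); st1,q1=plan(bead+[9,7,-46],44+(lean-44)*a/.6,3,yaw,st1,q1)
E
```

```text
d/row m [ 0.0017  0.0024 -0.0044] rv/row [-0.29 -0.27 -0.22] maxstep [ 1.4  2.2  0.2 11.1  2.2 10.2] cost 0.0 q [-12.   13.2 147.3 173.5  26.6 -87. ]
d/row m [ 0.003  -0.0004 -0.0099] rv/row [ 0.06  0.4  -0.  ] maxstep [0.1 3.3 1.  0.6 2.  0.6] cost 0.0 q [-11.5  28.1 142.4 175.6  34.5 -88.9]
d/row m [ 0.0098 -0.0008 -0.0016] rv/row [0. 0. 0.] maxstep [0.3 0.4 1.3 0.3 0.9 0. ] cost 0.0 q [-10.2  30.  136.1 176.9  30.1 -88.9]
lift
d/row m [0.0023 0.0138 0.0071] rv/row [0. 0. 0.] maxstep [3.1 1.8 0.3 5.3 1.6 2.7] cost 0.0 q [ -1.   24.6 136.4 191.3  25.3 -95.3]
d/row m [ 0.0011 -0.0001  0.0071] rv/row [0. 0. 0.] maxstep [0.  1.8 0.1 0.9 1.6 1. ] cost 0.0 q [ -1.1  19.3 136.8 193.7  20.4 -98. ]
d/row m [ 0.0017 -0.0002  0.0069] rv/row [0. 0. 0.] maxstep [0.  1.7 0.1 1.6 1.7 1.7] cost 0.0 q [  -1.2   14.3  136.6  197.8   15.4 -102.3]
d/row m [ 0.0024 -0.0003  0.0067] rv/row [0. 0. 0.] maxstep [0.1 1.5 0.3 3.1 1.6 3.2] cost 0.0 q [  -1.4   10.   135.8  205.2   10.7 -110.1]
d/row m [ 0.0031 -0.0004  0.0064] rv/row [0. 0. 0.] maxstep [0.1 1.2 0.4 7.1 1.4 7.2] cost 0.0 q [  -1.6    6.6  134.
[... 4627 characters left out ...]
0.32  0.  ] maxstep [0.  1.5 0.3 1.1 0.8 1.2] cost 0.0 q [   3.6   21.3  136.9  208.2   25.7 -104.2]
d/row m [ 0.0017 -0.0002  0.0068] rv/row [-0.07 -0.32  0.  ] maxstep [0.  1.4 0.1 1.3 0.8 1.5] cost 0.0 q [   3.6   17.1  137.2  211.9   23.2 -108.3]
d/row m [ 0.0024 -0.0003  0.0066] rv/row [-0.07 -0.32 -0.  ] maxstep [0.  1.3 0.1 1.6 0.8 1.7] cost 0.0 q [   3.5   13.2  137.1  216.2   20.9 -113.2]
d/row m [ 0.003  -0.0004  0.0064] rv/row [-0.07 -0.32  0.  ] maxstep [0.1 1.1 0.2 1.8 0.7 2. ] cost 0.0 q [   3.4   10.   136.5  221.2   18.8 -118.8]
d/row m [ 0.0036 -0.0005  0.006 ] rv/row [-0.07 -0.32  0.  ] maxstep [0.1 0.9 0.3 1.8 0.6 2.1] cost 0.0 q [   3.1    7.4  135.6  226.5   17.  -124.7]
```

Call:
{"fn": "apply_moves", "kwargs": {"increments": [[-1,0.0014,0.0019,-0.0035,-0.23,-0.22,-0.18],[-1,0.0014,0.0019,-0.0035,-0.23,-0.22,-0.18],[-1,0.0014,0.0019,-0.0035,-0.23,-0.22,-0.18],[-1,0.0014,0.0019,-0.0035,-0.23,-0.22,-0.18],[-1,0.0014,0.0019,-0.0035,-0.23,-0.22,-0.18]]}}

```text
time_s: 4.0
ee_pos: [408.6, -68.6, 131.1]
ee_rot: [-178.6, -44.6, -8.0]
force: [-0.1, -0.4, 0.4]
gripper_width: 0.8
gripper_force: 0.0
```

Call:
{"fn": "apply_moves", "kwargs": {"increments": [[-1,0.0014,0.0019,-0.0035,-0.23,-0.22,-0.18],[-1,0.0014,0.0019,-0.0035,-0.23,-0.22,-0.18],[-1,0.0014,0.0019,-0.0035,-0.23,-0.22,-0.18],[-1,0.0014,0.0019,-0.0035,-0.23,-0.22,-0.18],[-1,0.0014,0.0019,-0.0035,-0.23,-0.22,-0.18]]}}

```text
time_s: 4.42
ee_pos: [425.0, -60.5, 123.8]
ee_rot: [-179.9, -45.3, -7.9]
force: [0.9, 0.0, 0.0]
gripper_width: 0.4
gripper_force: 0.0
```

```bash
python3 - <<'E'
from kin import *
s,p,R=now(); print(s['time_s'],np.array(s['qpos']).round(1),tipg().round(1),s['ee_rot'],np.abs(fk(s['qpos'],P)[0]-p).max())
st,q=plan([-150,-38,55],44,8); st,q=plan([-101,-35,42],44,5,0,st,q)
E
```

```text
4.4167 [-11.7   2.9 149.6 171.   17.9 -84.1] [-152.3  -37.7  113.9] [-179.91287839  -45.33056375   -7.94967766] 27.849232613449658
d/row m [ 0.0003 -0.0001 -0.0073] rv/row [ 0.02  0.17 -0.01] maxstep [0.  7.6 4.1 1.3 3.3 1.5] cost 0.0 q [-11.5  26.5 142.7 175.4  33.2 -88.8]
d/row m [ 0.0098 -0.0008 -0.0026] rv/row [0. 0. 0.] maxstep [0.3 0.7 1.3 0.3 0.6 0. ] cost 0.0 q [-10.2  30.  136.1 176.9  30.1 -88.9]
```

```bash
python3 - <<'E'
s=open('kin.py').read()
import status_dummy if False else None
E
python3 - <<'E'
from workcell import status
s=status.state(); t=open('kin.py').read()
new="([%s],[%s],[%s])"%tuple(','.join('%.3f'%v for v in s[k]) for k in('qpos','ee_pos','ee_rot'))
t=t.replace("-8.154])]","-8.154]),\n"+new+"]"); t=t.replace("[.02,.01,.02,.02,.02,.02,.02]","[.01,.005,.01,.01,.01,.01,.01]")
open('kin.py','w').write(t)
E
python3 - <<'E'
from kin import *
print(P.round(1)); 
for q,p,e in S: print((fk(q,P)[0]-p).round(1))
st,q=plan([-150,-38,85],44,4); st,q=plan([-140,-38,50],44,4,0,st,q);st,q=plan([-101,-35,42],44,5,0,st,q)
for a in (0.1,.2,.3,.4,.5,.6):
  bead=np.array([104-214*np.cos(a),0,88+214*np.sin(a)]); st,q=plan(bead+[9,7,-46],44+6*a/.6,3,0,st,q)
E
```

```text
[  1.2 141.8 589.4  25.6 416.6 320.6  11.6]
[ 0.1  0.1 -0. ]
[ 0.2 -0.2  0.1]
[-0.2  0.1 -0. ]
d/row m [ 0.0006 -0.0001 -0.0072] rv/row [ 0.03  0.33 -0.01] maxstep [0.1 1.2 0.2 0.7 0.8 0.7] cost 12.07 q [-11.4   7.5 149.8 173.1  20.1 -86.1]
d/row m [ 0.0025 -0.0003 -0.0087] rv/row [0. 0. 0.] maxstep [0.1 1.7 0.  0.6 1.3 0.5] cost 74.71 q [-11.1  14.2 149.8 175.   25.  -87.9]
d/row m [ 0.0078 -0.0005 -0.0016] rv/row [0. 0. 0.] maxstep [0.2 1.3 0.9 0.6 2.  0.4] cost 42.97 q [-10.2  19.8 148.9 177.1  32.7 -89.2]
d/row m [0.0022 0.0138 0.0071] rv/row [-0.05 -0.33 -0.  ] maxstep [3.1 1.2 0.6 4.8 1.2 2.1] cost 0.0 q [ -0.8  16.4 147.5 190.4  29.  -94.1]
d/row m [ 0.001  -0.0001  0.007 ] rv/row [-0.05 -0.33  0.  ] maxstep [0.  1.1 0.4 0.6 1.2 0.6] cost 0.0 q [ -0.8  13.1 146.3 192.   25.6 -95.8]
d/row m [ 0.0017 -0.0002  0.0068] rv/row [-0.05 -0.33  0.  ] maxstep [0.  1.  0.5 0.7 1.1 0.7] cost 0.0 q [ -0.8  10.2 144.8 193.8  22.3 -97.9]
d/row m [ 0.0024 -0.0003  0.0066] rv/row [-0.05 -0.33 -0.  ] maxstep [0.  0.8 0.6 0.8 1.  0.9] cost 0.0 q [  -0.9    7.9  143.   195.9   19.4 -100.4]
d/row m [ 0.003  -0.0004  0.0064] rv/row [-0.05 -0.33  0.  ] maxstep [0.  0.6 0.6 0.9 0.9 1. ] cost 0.0 q [  -1.1    6.   141.1  198.3   16.7 -103.1]
d/row m [ 0.0036 -0.0005  0.006 ] rv/row [-0.05 -0.33 -0.  ] maxstep [0.1 0.5 0.7 0.9 0.8 1. ] cost 0.0 q [  -1.2    4.7  139.1  200.9   14.5 -106. ]  File "<stdin>", line 2
    import status_dummy if False else None
                        ^^
SyntaxError: invalid syntax
```

```bash
python3 - <<'E'
from kin import *
s,p,R=now(); q0=np.array(s['qpos'])
for tip in([-150,-38,90],[-135,-38,60],[-120,-38,42],[-104,-35,40],[-101,-35,42],[-100,8,42]):
  for l in(32,35,38,41,44):
    x=ik(*pose(tip,l),P,np.array([-11,8,148,175,22,-87])); print(tip,l,round(x.cost,2),x.x.round(1))
E
```

```text
[-150, -38, 90] 32 0.0 [-10.8   4.3 140.6  25.8   3.4  61.8]
[-150, -38, 90] 35 0.0 [-10.9   4.5 143.1 145.6   3.  -58.1]
[-150, -38, 90] 38 0.0 [-11.1   5.  145.5 167.    8.7 -79.6]
[-150, -38, 90] 41 0.0 [-11.3   5.9 148.1 171.5  15.1 -84.3]
[-150, -38, 90] 44 4.95 [-11.4   6.8 149.8 172.9  19.8 -85.9]
[-135, -38, 60] 32 0.0 [-10.6  10.  141.6 158.2   3.8 -70.5]
[-135, -38, 60] 35 0.0 [-10.8  10.5 144.1 170.3   9.7 -82.8]
[-135, -38, 60] 38 0.0 [-10.9  11.4 146.6 173.4  16.1 -86. ]
[-135, -38, 60] 41 0.0 [-11.1  12.8 149.1 174.7  23.  -87.5]
[-135, -38, 60] 44 24.38 [-11.1  13.3 149.8 175.   25.4 -87.8]
[-120, -38, 42] 32 0.0 [-10.5  13.8 141.3 169.1   7.1 -81.4]
[-120, -38, 42] 35 0.0 [-10.6  14.5 143.7 173.3  13.3 -85.7]
[-120, -38, 42] 38 0.0 [-10.7  15.6 146.2 174.9  19.9 -87.4]
[-120, -38, 42] 41 0.0 [-10.9  17.2 148.8 175.7  27.  -88.4]
[-120, -38, 42] 44 15.57 [-11.   18.1 149.8 175.9  30.5 -88.7]
[-104, -35, 40] 32 0.0 [ -9.8  15.  139.5 171.5   6.6 -83.1]
[-104, -35, 40] 35 0.0 [ -9.9  15.7 142.  174.9  12.7 -86.6]
[-104, -35, 40] 38 0.0 [-10.   16.7 144.4 176.2  19.2 -88. ]
[-104, -35, 40] 41 0.0 [-10.1  18.2 146.9 176.8  26.1 -88.7]
[-104, -35, 40] 44 0.0 [-10.2  20.2 149.4 177.2  33.6 -89.3]
[-101, -35, 42] 32 0.0 [ -9.8  14.9 139.  170.7   6.  -82.3]
[-101, -35, 42] 35 0.0 [ -9.9  15.5 141.5 174.7  12.  -86.4]
[-101, -35, 42] 38 0.0 [-10.   16.5 143.9 176.1  18.5 -87.9]
[-101, -35, 42] 41 0.0 [-10.1  17.9 146.4 176.8  25.3 -88.7]
[-101, -35, 42] 44 0.0 [-10.2  19.8 148.9 177.1  32.7 -89.2]
[-100, 8, 42] 32 0.0 [  -2.    15.2  138.5  209.7    6.4 -114.5]
[-100, 8, 42] 35 0.0 [  -1.7   15.8  140.9  197.4   12.1 -101.9]
[-100, 8, 42] 38 0.0 [ -1.4  16.8 143.4 192.9  18.4 -97.1]
[-100, 8, 42] 41 0.0 [ -1.   18.1 145.8 190.7  25.1 -94.5]
[-100, 8, 42] 44 0.0 [ -0.7  20.  148.2 189.4  32.3 -92.8]
```

```bash
python3 - <<'E'
from kin import *
st,q=plan([-150,-38,95],40,5); st,q=plan([-132,-37,52],40,5,0,st,q);st,q=plan([-102,-35,41],40,4,0,st,q)
E
```

```text
d/row m [ 0.0006 -0.0001 -0.0036] rv/row [ 0.13  1.06 -0.01] maxstep [0.1 0.4 0.6 0.5 1.3 0.6] cost 0.0 q [-11.2   4.6 146.7 169.3  11.5 -82.1]
d/row m [ 0.0036 -0.0003 -0.0086] rv/row [0. 0. 0.] maxstep [0.1 1.9 0.4 2.  2.2 2. ] cost 0.0 q [-10.8  14.  148.6 175.3  22.7 -87.8]
d/row m [ 0.0075 -0.0005 -0.0028] rv/row [0. 0. 0.] maxstep [0.2 0.9 0.7 0.4 0.2 0.2] cost 0.0 q [-10.   17.6 145.7 176.6  23.3 -88.5]
```

Call:
{"fn": "apply_moves", "kwargs": {"increments": [[-1,0.0006,0,-0.0036,0.13,1.06,0],[-1,0.0006,0,-0.0036,0.13,1.06,0],[-1,0.0006,0,-0.0036,0.13,1.06,0],[-1,0.0006,0,-0.0036,0.13,1.06,0],[-1,0.0006,0,-0.0036,0.13,1.06,0]]}}

```text
time_s: 4.83
ee_pos: [427.1, -60.5, 104.2]
ee_rot: [179.9, -39.7, -7.8]
force: [-0.0, -0.2, 0.1]
gripper_width: 0.3
gripper_force: 0.0
```

Call:
{"fn": "apply_moves", "kwargs": {"increments": [[-1,0.0036,-0.0003,-0.0086,0,0,0],[-1,0.0036,-0.0003,-0.0086,0,0,0],[-1,0.0036,-0.0003,-0.0086,0,0,0],[-1,0.0036,-0.0003,-0.0086,0,0,0],[-1,0.0036,-0.0003,-0.0086,0,0,0]]}}

```text
time_s: 5.25
ee_pos: [445.3, -61.7, 60.7]
ee_rot: [179.9, -39.7, -7.8]
force: [0.4, 0.6, -0.6]
gripper_width: 0.5
gripper_force: 0.0
```

```bash
python3 - <<'E'
from kin import *
s,p,R=now(); print(s['time_s'],np.array(s['qpos']).round(1),tipg().round(1),s['ee_rot'],(fk(s['qpos'],P)[0]-p).round(1))
st,q=plan([-102,-35,41],40,5)
E
```

```text
5.25 [-10.6  14.2 148.7 175.6  22.7 -88. ] [-133.   -36.1   49.9] [179.94499882 -39.74441539  -7.82746567] [-0.5  0.1  0.2]
d/row m [ 0.0062 -0.0006 -0.0018] rv/row [ 0.   -0.05 -0.02] maxstep [0.1 0.7 0.6 0.2 0.2 0.1] cost 0.0 q [-10.   17.6 145.7 176.6  23.3 -88.5]
```

Call:
{"fn": "apply_moves", "kwargs": {"increments": [[-1,0.0062,-0.0006,-0.0018,0,0,0],[-1,0.0062,-0.0006,-0.0018,0,0,0],[-1,0.0062,-0.0006,-0.0018,0,0,0]]}}

```text
time_s: 5.5
ee_pos: [464.5, -63.6, 55.9]
ee_rot: [179.9, -39.8, -7.8]
force: [-0.0, 0.6, 0.5]
gripper_width: 0.5
gripper_force: 0.0
```

Call:
{"fn": "apply_moves", "kwargs": {"increments": [[-1,0.005,-0.0006,-0.0018,0,0,0],[-1,0.005,-0.0006,-0.0018,0,0,0],[-1,0,0,0,0,0,0]]}}

```text
time_s: 5.75
ee_pos: [474.9, -64.8, 52.5]
ee_rot: [179.9, -39.9, -7.8]
force: [0.3, 0.1, 0.3]
gripper_width: 0.2
gripper_force: 0.0
```

Call:
{"fn": "apply_moves", "kwargs": {"increments": [[-1,0.0007,0.005,0,0,0,0],[-1,0.0007,0.005,0,0,0,0],[-1,0.0007,0.005,0,0,0,0],[-1,0,0,0,0,0,0]]}}

```text
time_s: 6.08
ee_pos: [475.4, -49.0, 52.3]
ee_rot: [179.9, -39.8, -7.7]
force: [0.7, -0.1, 0.9]
gripper_width: 0.4
gripper_force: 0.0
```

```bash
python3 - <<'E'
from kin import *
s,p,R=now(); print(s['time_s'],tipg().round(1),s['ee_rot'],np.array(s['force']).round(2))
E
```

```text
6.0833 [-104.9  -19.4   41.5] [179.91867755 -39.77233635  -7.74853236] [ 0.69 -0.1   0.87]
```

Call:
{"fn": "apply_moves", "kwargs": {"increments": [[-1,0.001,0.004,0,0,0,0],[-1,0.001,0.004,0,0,0,0],[-1,0,0,0,0,0,0]]}}

```text
time_s: 6.33
ee_pos: [477.7, -41.2, 52.3]
ee_rot: [179.9, -39.8, -7.8]
force: [0.8, -0.1, 0.3]
gripper_width: 0.4
gripper_force: 0.0
```

Call:
{"fn": "apply_moves", "kwargs": {"increments": [[-1,0.0005,0.003,0,0,0,0],[-1,0,0,0,0,0,0]]}}

```text
time_s: 6.5
ee_pos: [478.1, -38.3, 52.2]
ee_rot: [179.9, -39.8, -7.8]
force: [-0.4, 0.0, -0.1]
gripper_width: 0.7
gripper_force: 0.0
```

Call:
{"fn": "apply_moves", "kwargs": {"increments": [[-1,0.0004,0.003,0,0,0,0],[-1,0,0,0,0,0,0]]}}

```text
time_s: 6.67
ee_pos: [478.4, -35.4, 52.1]
ee_rot: [179.9, -39.8, -7.8]
force: [-0.3, 1.0, 0.4]
gripper_width: 0.5
gripper_force: 0.0
```

Call:
{"fn": "apply_moves", "kwargs": {"increments": [[-1,0.0004,0.003,0,0,0,0],[-1,0,0,0,0,0,0]]}}

```text
time_s: 6.83
ee_pos: [478.8, -32.5, 52.1]
ee_rot: [179.9, -39.8, -7.8]
force: [-0.9, -2.7, -0.4]
gripper_width: 0.0
gripper_force: 0.8
```

```bash
python3 - <<'E'
from kin import *
s,p,R=now(); print(s['time_s'],tipg().round(1),s['ee_rot'],np.array(s['force']).round(2))
E
```

```text
6.8333 [-103.9   -2.6   41.3] [179.92460965 -39.7641339   -7.82880053] [-0.91 -2.75 -0.42]
```

Call:
{"fn": "apply_moves", "kwargs": {"increments": [[-1,0.0004,0.003,0,0,0,0],[-1,0.0004,0.003,0,0,0,0],[-1,0,0,0,0,0,0]]}}

```text
time_s: 7.08
ee_pos: [479.7, -26.4, 52.1]
ee_rot: [179.9, -39.8, -7.8]
force: [0.7, -3.4, -0.6]
gripper_width: 0.3
gripper_force: 1.4
```

Call:
{"fn": "apply_moves", "kwargs": {"increments": [[-1,0.0004,0.003,0,0,0,0],[-1,0.0002,0.0015,0,0,0,0],[-1,0,0,0,0,0,0]]}}

```text
time_s: 7.33
ee_pos: [480.5, -22.0, 52.3]
ee_rot: [179.9, -39.8, -7.8]
force: [0.8, -5.2, -1.2]
gripper_width: 0.5
gripper_force: 1.7
```

```bash
python3 - <<'E'
from kin import *
s,p,R=now(); print(s['time_s'],tipg().round(1),s['ee_rot'],np.array(s['force']).round(2))
t=tipg()
st,q=plan(t+[0,0,20],40,8)
E
```

```text
7.3333 [-103.6    8.    41.5] [179.92647872 -39.80247274  -7.83174204] [ 0.81 -5.18 -1.21]
d/row m [-0.      0.      0.0025] rv/row [ 0.   -0.03 -0.01] maxstep [0.  0.4 0.2 0.4 0.6 0.4] cost 0.0 q [ -1.1  14.  144.  194.2  18.3 -98.2]
```

Call:
{"fn": "apply_moves", "kwargs": {"increments": [[-1,0.002,-0.0003,0,0,0,0],[-1,0.002,-0.0003,0,0,0,0],[-1,0,0,0,0,0,0]]}}

```text
time_s: 7.58
ee_pos: [482.8, -22.6, 51.2]
ee_rot: [179.9, -39.6, -7.8]
force: [-3.6, -2.3, 0.6]
gripper_width: 0.5
gripper_force: 2.1
```

```bash
python3 - <<'E'
from kin import *
s,p,R=now(); print(s['time_s'],tipg().round(1),s['ee_rot'],np.array(s['force']).round(2))
E
```

```text
7.5833 [-101.3    7.7   40.4] [179.90312435 -39.5635161   -7.78375352] [-3.6  -2.3   0.57]
```

Call:
{"fn": "apply_moves", "kwargs": {"increments": [[-1,0,0,0.002,0,0,0],[-1,0,0,0.002,0,0,0],[-1,0,0,0,0,0,0]]}}

```text
time_s: 7.83
ee_pos: [483.0, -22.7, 55.6]
ee_rot: [179.9, -39.6, -7.8]
force: [-4.1, -3.9, -3.5]
gripper_width: -0.2
gripper_force: 2.5
```

```bash
python3 - <<'E'
from kin import *
s,p,R=now(); print(s['time_s'],tipg().round(1),s['ee_rot'],np.array(s['force']).round(2),np.array(s['torque']).round(2))
E
```

```text
7.8333 [-101.     7.7   44.8] [179.91715882 -39.6109346   -7.81788588] [-4.08 -3.86 -3.49] [-0.38  1.18 -0.47]
```

Call:
{"fn": "apply_moves", "kwargs": {"increments": [[-1,0,0,0.002,0,0,0],[-1,0,0,0.002,0,0,0],[-1,0,0,0,0,0,0]]}}

```text
time_s: 8.08
ee_pos: [483.2, -22.7, 59.8]
ee_rot: [179.9, -39.7, -7.8]
force: [-4.1, -4.1, -3.3]
gripper_width: 0.2
gripper_force: 2.8
```

Call:
{"fn": "apply_moves", "kwargs": {"increments": [[-1,0,0,0.002,0,0,0],[-1,0,0,0.002,0,0,0],[-1,0,0,0,0,0,0]]}}

```text
time_s: 8.33
ee_pos: [483.4, -22.7, 64.0]
ee_rot: [179.9, -39.7, -7.8]
force: [-4.0, -4.4, -2.5]
gripper_width: 0.8
gripper_force: 2.8
```

```bash
python3 - <<'E'
from kin import *
s,p,R=now(); print(s['time_s'],tipg().round(1),s['ee_rot'],np.array(s['force']).round(2),np.array(s['torque']).round(2))
f=cams.grab_frame('scene'); im=cv2.cvtColor(f['color'],cv2.COLOR_RGB2BGR); cv2.imwrite('pics/s2.png',cv2.resize(im[130:270,220:400],None,fx=4,fy=4,interpolation=cv2.INTER_CUBIC))
E
```

```text
8.3333 [-100.7    7.7   53.2] [179.91648729 -39.68739171  -7.8100087 ] [-4.01 -4.43 -2.52] [-0.41  1.19 -0.51]
```

View pics/s2.png

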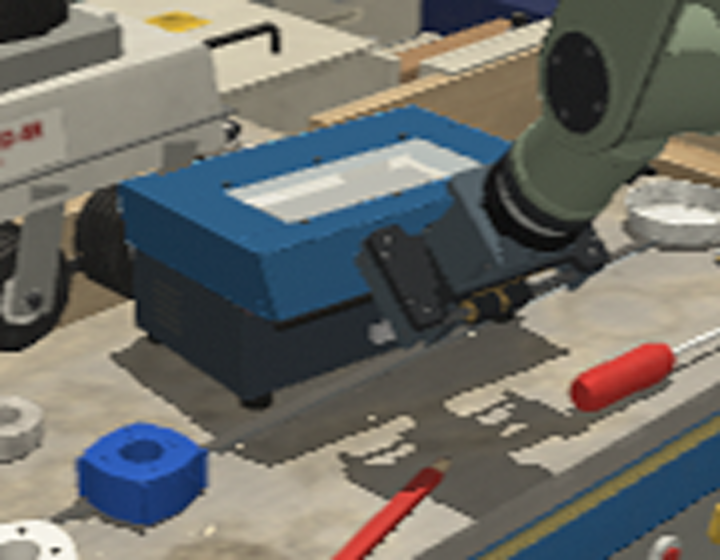

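The picture shows the hand under the front edge at about (400,330) in the crop. The force has stayed steady over 8 mm of rise, so the hood is coming up freely.

Call:
{"fn": "apply_moves", "kwargs": {"increments": [[-1,0,0,0.002,0,0,0],[-1,0,0,0.002,0,0,0],[-1,0,0,0.002,0,0,0],[-1,0,0,0.002,0,0,0]]}}

```text
time_s: 8.72
ee_pos: [483.8, -22.7, 72.1]
ee_rot: [179.9, -39.7, -7.8]
force: [-3.1, -5.0, -3.0]
gripper_width: 0.8
gripper_force: 2.7
```

Call:
{"fn": "apply_moves", "kwargs": {"increments": [[-1,0,0,0.002,0,0,0],[-1,0,0,0.002,0,0,0],[-1,0,0,0.002,0,0,0],[-1,0,0,0.002,0,0,0]]}}

```text
time_s: 9.05
ee_pos: [484.7, -22.8, 80.9]
ee_rot: [179.9, -39.9, -7.8]
force: [-2.4, -3.2, -2.1]
gripper_width: 0.2
gripper_force: 1.9
```

```bash
python3 - <<'E'
from kin import *
s,p,R=now(); print(s['time_s'],tipg().round(1),s['ee_rot'],np.array(s['force']).round(2),np.array(s['qpos']).round(1))
print((fk(s['qpos'],P)[0]-p).round(1))
t=tipg(); st,q=None,None
for a in(.2,.3,.4,.5,.6,.65):
  b=lambda a:np.array([-214*np.cos(a),0,214*np.sin(a)])
  a0=np.arcsin(np.clip((t[2]-44)/214,0,1)); 
  for yaw in(0,): st,q=plan(t+b(a)-b(a0)+[2*a/.6,0,0],40+12*(a-.1)/.5,4,yaw,st,q)
E
```

```text
9.05 [-99.3   7.8  70.2] [179.90248846 -39.87333415  -7.79054189] [-2.36 -3.23 -2.07] [  -1.2   12.7  142.8  196.1   15.7 -100.5]
[-0.5  0.2  0.1]
d/row m [ 0.0007 -0.0001  0.004 ] rv/row [-0.07 -0.63 -0.02] maxstep [0.  0.4 0.1 0.1 0.3 0.1] cost 0.0 q [  -1.    11.2  143.1  196.    17.1 -100.2]
d/row m [ 0.0013 -0.0002  0.0051] rv/row [-0.08 -0.59  0.  ] maxstep [0.  0.5 0.1 0.3 0.  0.3] cost 0.0 q [  -0.9    9.1  142.7  197.1   17.1 -101.4]
d/row m [ 0.0018 -0.0003  0.0049] rv/row [-0.08 -0.59 -0.  ] maxstep [0.  0.4 0.2 0.2 0.  0.2] cost 0.0 q [  -0.9    7.4  142.   197.9   17.2 -102.3]
d/row m [ 0.0023 -0.0003  0.0047] rv/row [-0.08 -0.59  0.  ] maxstep [0.  0.3 0.2 0.1 0.1 0.1] cost 0.0 q [  -0.9    6.1  141.2  198.2   17.5 -102.8]
d/row m [ 0.0028 -0.0004  0.0044] rv/row [-0.08 -0.59 -0.  ] maxstep [0.  0.2 0.2 0.1 0.2 0. ] cost 0.0 q [  -0.9    5.2  140.3  198.    18.1 -102.8]
d/row m [ 0.0015 -0.0002  0.0021] rv/row [-0.04 -0.3   0.  ] maxstep [0.  0.1 0.1 0.1 0.1 0. ] cost 0.0 q [  -1.     5.   139.8  197.7   18.6 -102.7]
```

Call:
{"fn": "apply_moves", "kwargs": {"increments": [[-1,0.0007,0,0.004,-0.07,-0.6,0],[-1,0.0007,0,0.004,-0.07,-0.6,0],[-1,0.0007,0,0.004,-0.07,-0.6,0],[-1,0.0007,0,0.004,-0.07,-0.6,0]]}}

```text
time_s: 9.38
ee_pos: [487.7, -22.6, 97.1]
ee_rot: [180.0, -42.3, -7.8]
force: [-1.1, -0.7, -1.9]
gripper_width: 0.3
gripper_force: 0.6
```

Call:
{"fn": "apply_moves", "kwargs": {"increments": [[-1,0.0013,0,0.005,-0.08,-0.6,0],[-1,0.0013,0,0.005,-0.08,-0.6,0],[-1,0.0013,0,0.005,-0.08,-0.6,0],[-1,0.0013,0,0.005,-0.08,-0.6,0]]}}

```text
time_s: 9.72
ee_pos: [492.9, -22.6, 117.1]
ee_rot: [180.0, -44.7, -7.8]
force: [0.5, -0.6, -0.5]
gripper_width: 0.2
gripper_force: 0.3
```

```bash
python3 - <<'E'
from kin import *
s,p,R=now(); print(s['time_s'],tipg().round(1),s['ee_rot'],np.array(s['force']).round(2),np.array(s['qpos']).round(1))
E
```

```text
9.7167 [-90.4   9.2 107.2] [179.98709329 -44.74247543  -7.82148113] [ 0.48 -0.61 -0.49] [  -0.7    9.   142.7  197.5   17.  -101.7]
```

```bash
python3 - <<'E'
from kin import *
f=cams.grab_frame('scene'); im=cv2.cvtColor(f['color'],cv2.COLOR_RGB2BGR); cv2.imwrite('pics/s3.png',cv2.resize(im[120:260,230:390],None,fx=4,fy=4,interpolation=cv2.INTER_CUBIC))
E
```

```text
(no output)
```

View pics/s3.png

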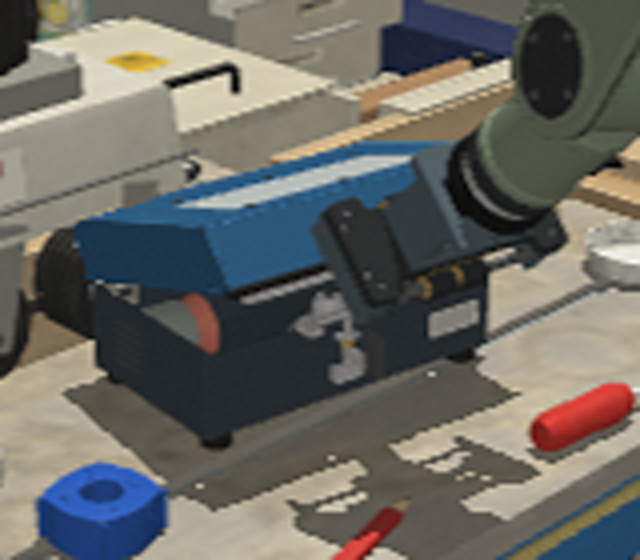

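The hood is clearly lifted past the catch, with the cup wheel visible at (195,320) in the crop. I'll carry on along the arc.

Call:
{"fn": "apply_moves", "kwargs": {"increments": [[-1,0.0018,-0.0003,0.005,-0.08,-0.6,0],[-1,0.0018,-0.0003,0.005,-0.08,-0.6,0],[-1,0.0018,-0.0003,0.005,-0.08,-0.6,0],[-1,0.0018,-0.0003,0.005,-0.08,-0.6,0]]}}

```text
time_s: 10.1
ee_pos: [499.2, -23.8, 136.3]
ee_rot: [-180.0, -47.0, -7.8]
force: [-1.6, 1.4, -0.3]
gripper_width: 0.3
gripper_force: 0.7
```

Call:
{"fn": "apply_moves", "kwargs": {"increments": [[-1,0.0023,-0.0003,0.005,-0.08,-0.6,0],[-1,0.0023,-0.0003,0.005,-0.08,-0.6,0],[-1,0.0023,-0.0003,0.005,-0.08,-0.6,0],[-1,0.0023,-0.0003,0.005,-0.08,-0.6,0]]}}

```text
time_s: 10.43
ee_pos: [508.9, -25.2, 156.8]
ee_rot: [-180.0, -49.5, -7.9]
force: [-0.7, -0.5, 0.1]
gripper_width: 0.5
gripper_force: 0.4
```

Call:
{"fn": "apply_moves", "kwargs": {"increments": [[-1,0.0028,-0.0004,0.005,-0.08,-0.6,0],[-1,0.0028,-0.0004,0.005,-0.08,-0.6,0],[-1,0.0028,-0.0004,0.005,-0.08,-0.6,0],[-1,0.0028,-0.0004,0.005,-0.08,-0.6,0]]}}

```text
time_s: 10.77
ee_pos: [520.5, -26.8, 177.0]
ee_rot: [-180.0, -52.0, -7.9]
force: [-0.2, -0.4, 0.9]
gripper_width: 0.8
gripper_force: 0.1
```

Call:
{"fn": "apply_moves", "kwargs": {"increments": [[-1,0,0,0,0,0,0],[-1,0,0,0,0,0,0],[-1,0,0,0,0,0,0],[-1,0,0,0,0,0,0],[-1,0,0,0,0,0,0]]}}

```text
time_s: 11.18
ee_pos: [519.7, -26.7, 176.0]
ee_rot: [-180.0, -51.8, -7.9]
force: [-0.1, 0.5, -0.6]
gripper_width: 0.4
gripper_force: 0.0
```

```bash
python3 - <<'E'
from kin import *
s,p,R=now(); print(s['time_s'],tipg().round(1),s['ee_rot'],np.array(s['force']).round(2),np.array(s['qpos']).round(1))
f=cams.grab_frame('scene'); im=cv2.cvtColor(f['color'],cv2.COLOR_RGB2BGR); cv2.imwrite('pics/s4.png',cv2.resize(im[90:260,220:400],None,fx=3.4,fy=3.4,interpolation=cv2.INTER_CUBIC))
E
```

```text
11.1833 [-62.1   8.8 167.3] [-179.95964917  -51.84972049   -7.88872187] [-0.09  0.52 -0.59] [  -0.8    4.8  140.   198.9   17.3 -103.7]
```

View pics/s4.png

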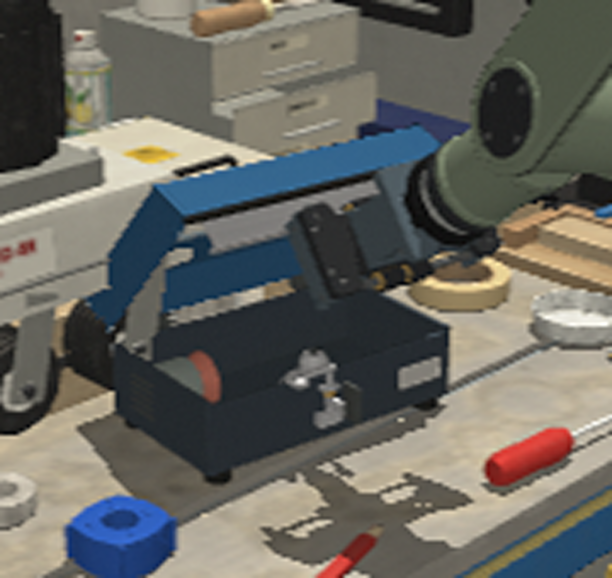

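The hood at (300,200) in the crop has left the finger and is rising on its springs. I'll back away and plan the transit to the cutter.

```bash
python3 - <<'E'
from kin import *
s,p,R=now(); f=cams.grab_frame('wrist'); Rc=np.array(f['R']).T; c=-Rc@np.array(f['t']).ravel()
print('cam in tool',R.inv().apply(c-p).round(1),'axes cols',(R.as_matrix().T@Rc).round(3).tolist(), np.array(f['intrinsics']).round(0).tolist())
Tc=R.inv().apply(c-p);Ac=R.as_matrix().T@Rc; np.savez('cam.npz',Tc=Tc,Ac=Ac,K=f['intrinsics'])
# hover tool-down, yaw y
for yaw in(-8,14,30):
  Rd=Ro.from_euler('xyz',[180,0,yaw],degrees=True); b=np.array([481,354,35.])
  for z in(200,250):
    tp=b+np.array([0,0,z-35]); cw=tp+Rd.apply(Tc); A=Rd.as_matrix()@Ac; x=np.array(f['intrinsics'])@(A.T@(b-cw)); print(yaw,z,(x[:2]/x[2]).round(0), x[2].round(0))
  x=ik(np.array([470,330,230.]),Rd,P,np.array([35,15,95,0,65,35-yaw+90])); print(x.cost.round(2),x.x.round(1))
E
```

```text
cam in tool [  74.7   -0.6 -156.6] axes cols [[-0.0, -0.963, -0.269], [1.0, -0.001, 0.0], [-0.0, -0.269, 0.963]] [[299.0, 0.0, 313.0], [0.0, 299.0, 197.0], [0.0, 0.0, 1.0]]
-8 200 [313. 184.] 330.0
-8 250 [313. 175.] 378.0
0.0 [ 33.9  18.2  89.5  -0.   72.3 131.9]
14 200 [313. 184.] 330.0
14 250 [313. 175.] 378.0
0.0 [ 33.9  18.2  89.5  -0.   72.3 109.9]
30 200 [313. 184.] 330.0
30 250 [313. 175.] 378.0
0.0 [33.9 18.2 89.5 -0.  72.3 93.9]
```

```bash
cat >> kin.py <<'E'
def planw(p1,e1,n,start=None,q=None):
    s,p,R=now()
    if start is not None: p,R=start
    if q is None: q=np.array(s['qpos'])
    p1=np.array(p1,float); R1=Ro.from_euler('xyz',e1,degrees=True); rv=(R1*R.inv()).as_rotvec(degrees=True); mx=0;w=0
    for k in range(1,n+1):
        x=ik(p+(p1-p)*k/n,Ro.from_rotvec(rv*k/n,degrees=True)*R,P,q); mx=np.maximum(mx,abs(x.x-q)); w=max(w,x.cost); q=x.x
    print('d/row m',((p1-p)/n/1000).round(4),'rv/row',(rv/n).round(2),'maxstep',mx.round(1),'cost',round(w,2),'q',q.round(1)); return (p1,R1),q
E
python3 - <<'E'
from kin import *
for yaw in(-8,15,30):
  print(yaw)
  st,q=planw([440,-15,200],[180,-50,-8],3)
  st,q=planw([450,100,240],[180,-25,(yaw-8)/2],8,st,q)
  st,q=planw([480,354,230],[180,0,yaw],10,st,q)
E
```

```text
-8
d/row m [-0.0266  0.0039  0.008 ] rv/row [ 0.08  0.61 -0.05] maxstep [ 1.2  4.1  1.4 17.1  2.6 16.4] cost 0.0 q [   2.2   -6.9  143.6  231.5   10.  -134.5]
d/row m [0.0012 0.0144 0.005 ] rv/row [0.43 3.09 0.  ] maxstep [ 1.8  0.4  1.2 13.3  1.5 12.1] cost 4183.42 q [  12.1   -5.5  139.1  253.3    2.8 -146.6]
d/row m [ 0.003   0.0254 -0.001 ] rv/row [0.35 2.48 0.  ] maxstep [3.7 1.5 1.5 3.5 1.  2.8] cost 13516.69 q [  36.8    9.   127.2  257.1    2.8 -123.4]
15
d/row m [-0.0266  0.0039  0.008 ] rv/row [ 0.08  0.61 -0.05] maxstep [ 1.2  4.1  1.4 17.1  2.6 16.4] cost 0.0 q [   2.2   -6.9  143.6  231.5   10.  -134.5]
d/row m [0.0012 0.0144 0.005 ] rv/row [0.12 3.13 1.41] maxstep [ 1.8  0.5  1.4 11.2  3.6 12.1] cost 3761.97 q [  12.6   -5.6  139.2  244.1    2.8 -146.6]
d/row m [ 0.003   0.0254 -0.001 ] rv/row [-0.4   2.47  1.13] maxstep [2.9 1.5 1.5 1.5 0.  0.2] cost 13516.69 q [  36.8    9.   127.2  257.1    2.8 -146.4]
30
d/row m [-0.0266  0.0039  0.008 ] rv/row [ 0.08  0.61 -0.05] maxstep [ 1.2  4.1  1.4 17.1  2.6 16.4] cost 0.0 q [   2.2   -6.9  143.6  231.5   10.  -134.5]
d/row m [0.0012 0.0144 0.005 ] rv/row [-0.08  3.14  2.34] maxstep [ 1.9  0.6  1.6  9.9  4.4 12.1] cost 3738.33 q [  12.9   -5.6  139.3  238.2    2.8 -146.6]
d/row m [ 0.003   0.0254 -0.001 ] rv/row [-0.88  2.35  1.87] maxstep [2.9 1.5 1.5 0.7 0.  0. ] cost 13708.35 q [  36.8    9.1  127.4  243.4    2.8 -146.6]
```

```bash
python3 - <<'E'
from kin import *
for y1,l1 in((15,50),(25,50)):
  print(y1)
  st,q=planw([470,-25,190],[180,-50,0],4)
  st,q=planw([440,-25,210],[180,-l1,y1],5,st,q)
  st,q=planw([430,-10,240],[180,-30,y1+5],8,st,q)
  st,q=planw([450,100,240],[180,-10,30],6,st,q)
  st,q=planw([480,354,230],[180,0,30],8,st,q)
E
```

```text
15
d/row m [-0.0124  0.0004  0.0035] rv/row [0.02 0.46 1.97] maxstep [ 2.4  1.8  0.7 19.   2.1 15.9] cost 0.0 q [ -9.3  -2.5 142.2 142.6  11.8 -59.2]
d/row m [-0.006  0.     0.004] rv/row [0. 0. 3.] maxstep [ 3.6  0.9  0.6 20.6  4.5 16.1] cost 0.0 q [-26.6  -5.6 140.5  84.3  30.7 -23.1]
d/row m [-0.0012  0.0019  0.0038] rv/row [-0.75  2.39  0.62] maxstep [ 1.4  0.9  2.1  9.5  2.7 10.2] cost 0.0 q [-15.4  -7.4 123.9  26.   41.3  38.3]
d/row m [0.0033 0.0183 0.    ] rv/row [-1.41  3.02  1.65] maxstep [4.9 2.2 2.8 5.9 3.7 7.4] cost 0.0 q [  8.6   2.7 108.5   4.2  59.5  66.7]
d/row m [ 0.0038  0.0318 -0.0012] rv/row [-0.62  1.08 -0.  ] maxstep [4.5 2.6 3.7 1.3 2.4 5.1] cost 0.0 q [35.3 20.2 86.5 -0.  73.3 95.3]
25
d/row m [-0.0124  0.0004  0.0035] rv/row [0.02 0.46 1.97] maxstep [ 2.4  1.8  0.7 19.   2.1 15.9] cost 0.0 q [ -9.3  -2.5 142.2 142.6  11.8 -59.2]
d/row m [-0.006  0.     0.004] rv/row [0. 0. 5.] maxstep [ 5.6  0.7  1.5 28.3  6.7 20.8] cost 0.0 q [-33.3  -2.2 137.6  75.8  42.2 -27.3]
d/row m [-0.0012  0.0019  0.0038] rv/row [-1.15  2.22  0.62] maxstep [1.8 1.1 1.9 6.2 1.8 7.1] cost 0.0 q [-19.4  -5.5 122.4  31.2  47.1  22.3]
d/row m [0.0033 0.0183 0.    ] rv/row [-1.67  2.89  0.  ] maxstep [5.6 2.  2.7 6.3 3.3 9.7] cost 0.0 q [  8.6   2.7 108.5   4.2  59.5  66.7]
d/row m [ 0.0038  0.0318 -0.0012] rv/row [-0.62  1.08 -0.  ] maxstep [4.5 2.6 3.7 1.3 2.4 5.1] cost 0.0 q [35.3 20.2 86.5  0.  73.3 95.3]
```

Call:
{"fn": "apply_moves", "kwargs": {"increments": [[-1,-0.0062,0.0002,0.0018,0,0.23,0.98],[-1,-0.0062,0.0002,0.0018,0,0.23,0.98],[-1,-0.0062,0.0002,0.0018,0,0.23,0.98],[-1,-0.0062,0.0002,0.0018,0,0.23,0.98]]}}

```text
time_s: 11.62
ee_pos: [494.6, -25.8, 183.2]
ee_rot: [179.9, -50.9, -3.8]
force: [-0.5, -0.2, 0.4]
gripper_width: 0.3
gripper_force: 0.0
```

Call:
{"fn": "apply_moves", "kwargs": {"increments": [[-1,-0.0062,0.0002,0.0018,0,0.23,0.98],[-1,-0.0062,0.0002,0.0018,0,0.23,0.98],[-1,-0.0062,0.0002,0.0018,0,0.23,0.98],[-1,-0.0062,0.0002,0.0018,0,0.23,0.98]]}}

```text
time_s: 11.95
ee_pos: [469.7, -25.1, 190.5]
ee_rot: [179.8, -50.0, 0.2]
force: [0.1, 0.6, -0.3]
gripper_width: 0.5
gripper_force: 0.0
```

Call:
{"fn": "apply_moves", "kwargs": {"increments": [[-1,-0.003,0,0.002,0,0,1.5],[-1,-0.003,0,0.002,0,0,1.5],[-1,-0.003,0,0.002,0,0,1.5],[-1,-0.003,0,0.002,0,0,1.5],[-1,-0.003,0,0.002,0,0,1.5]]}}

```text
time_s: 12.37
ee_pos: [455.1, -24.9, 200.4]
ee_rot: [179.9, -50.0, 7.6]
force: [1.1, -0.3, 0.4]
gripper_width: 0.4
gripper_force: 0.0
```

Call:
{"fn": "apply_moves", "kwargs": {"increments": [[-1,-0.003,0,0.002,0,0,1.5],[-1,-0.003,0,0.002,0,0,1.5],[-1,-0.003,0,0.002,0,0,1.5],[-1,-0.003,0,0.002,0,0,1.5],[-1,-0.003,0,0.002,0,0,1.5]]}}

```text
time_s: 12.78
ee_pos: [440.1, -25.0, 210.5]
ee_rot: [179.9, -50.0, 15.1]
force: [0.7, 0.1, 0.9]
gripper_width: 0.4
gripper_force: 0.0
```

```bash
python3 - <<'E'
from kin import *
s,p,R=now(); print(s['time_s'],p.round(1),s['ee_rot'],np.array(s['qpos']).round(1))
st,q=planw([430,-10,240],[180,-30,20],8)
st,q=planw([450,100,240],[180,-10,30],6,st,q)
st,q=planw([480,354,230],[180,0,30],8,st,q)
E
```

```text
12.7833 [440.1 -25.  210.5] [179.85931051 -50.03682947  15.08078772] [-26.6  -5.6 140.5  84.4  30.7 -23.2]
d/row m [-0.0013  0.0019  0.0037] rv/row [-0.74  2.39  0.62] maxstep [ 1.5  1.   2.1  9.6  2.7 10.3] cost 0.0 q [-15.4  -7.4 123.9  26.   41.3  38.3]
d/row m [0.0033 0.0183 0.    ] rv/row [-1.41  3.02  1.65] maxstep [4.9 2.2 2.8 5.9 3.7 7.4] cost 0.0 q [  8.6   2.7 108.5   4.2  59.5  66.7]
d/row m [ 0.0038  0.0318 -0.0012] rv/row [-0.62  1.08 -0.  ] maxstep [4.5 2.6 3.7 1.3 2.4 5.1] cost 0.0 q [35.3 20.2 86.5 -0.  73.3 95.3]
```

Call:
{"fn": "apply_moves", "kwargs": {"increments": [[0,-0.001,0.0015,0.003,-0.59,1.91,0.5],[0,-0.001,0.0015,0.003,-0.59,1.91,0.5],[0,-0.001,0.0015,0.003,-0.59,1.91,0.5],[0,-0.001,0.0015,0.003,-0.59,1.91,0.5],[0,-0.001,0.0015,0.003,-0.59,1.91,0.5]]}}

```text
time_s: 13.2
ee_pos: [435.1, -17.6, 225.5]
ee_rot: [179.6, -39.9, 17.7]
force: [-0.3, 1.0, -0.8]
gripper_width: 30.6
gripper_force: 0.0
```

Call:
{"fn": "apply_moves", "kwargs": {"increments": [[1,-0.001,0.0015,0.003,-0.59,1.91,0.5],[1,-0.001,0.0015,0.003,-0.59,1.91,0.5],[1,-0.001,0.0015,0.003,-0.59,1.91,0.5],[1,-0.001,0.0015,0.003,-0.59,1.91,0.5],[1,-0.001,0.0015,0.003,-0.59,1.91,0.5]]}}

```text
time_s: 13.62
ee_pos: [430.0, -10.0, 240.4]
ee_rot: [-180.0, -29.9, 20.0]
force: [0.2, 0.7, 0.5]
gripper_width: 63.8
gripper_force: 0.0
```

Call:
{"fn": "apply_moves", "kwargs": {"increments": [[1,0.0033,0.0183,0,-1.41,3.02,1.65],[1,0.0033,0.0183,0,-1.41,3.02,1.65],[1,0.0033,0.0183,0,-1.41,3.02,1.65],[1,0.0033,0.0183,0,-1.41,3.02,1.65],[1,0.0033,0.0183,0,-1.41,3.02,1.65]]}}

```text
time_s: 14.03
ee_pos: [446.7, 82.2, 240.6]
ee_rot: [179.7, -13.2, 28.5]
force: [0.4, -0.2, -0.2]
gripper_width: 90.9
gripper_force: 0.0
```

Call:
{"fn": "apply_moves", "kwargs": {"increments": [[1,0.0033,0.0183,0,-1.41,3.02,1.65],[1,0.0038,0.0318,-0.001,-0.62,1.08,0],[1,0.0038,0.0318,-0.001,-0.62,1.08,0],[1,0.0038,0.0318,-0.001,-0.62,1.08,0],[1,0.0038,0.0318,-0.001,-0.62,1.08,0]]}}

```text
time_s: 14.45
ee_pos: [465.1, 228.4, 236.1]
ee_rot: [180.0, -5.0, 30.0]
force: [0.8, -0.4, 0.3]
gripper_width: 91.1
gripper_force: 0.0
```

Call:
{"fn": "apply_moves", "kwargs": {"increments": [[1,0.0038,0.0318,-0.001,-0.62,1.08,0],[1,0.0038,0.0318,-0.001,-0.62,1.08,0],[1,0.0038,0.0318,-0.001,-0.62,1.08,0],[1,0.0038,0.0318,-0.001,-0.62,1.08,0],[1,0,0,0,0,0,0]]}}

```text
time_s: 14.87
ee_pos: [481.3, 359.5, 230.8]
ee_rot: [-179.9, -0.1, 30.2]
force: [0.5, -0.1, 0.6]
gripper_width: 90.9
gripper_force: 0.0
```

```bash
python3 - <<'E'
from kin import *
s,p,R=now(); print(s['time_s'],p.round(1),s['ee_rot'],np.array(s['qpos']).round(1))
f=cams.grab_frame('wrist'); save(f,'w5.png')
for d in finder.trace('spare_cutter','wrist')[:2]:
    y,x=np.where(d['pixels']); h=cv2.minAreaRect(np.c_[x,y].astype(np.float32)); print(d['score'],d['rect'],h,back(f,*h[0],35).round(1))
g=cams.grab_frame('top'); t=cv2.cvtColor(g['color'],cv2.COLOR_RGB2BGR)
a=cv2.imread('pics/w5.png'); c=cv2.resize(t[90:250,260:400],None,fx=3.2,fy=2.5,interpolation=cv2.INTER_CUBIC)
print([(d['score'],d['rect']) for d in finder.boxes_of('arbor_seat','top')[:2]])
import pickle; pickle.dump((f,g),open('f5.pkl','wb'))
cv2.imwrite('pics/c5.png',np.hstack([cv2.resize(a[60:260,180:460],(440,400)),cv2.resize(c,(350,400))]))
E
```

```text
14.8667 [481.3 359.5 230.8] [-1.79892896e+02 -1.21026943e-01  3.01781468e+01] [35.6 20.5 86.   0.1 73.4 95.4]
0.96 [388.0, 168.9, 73.5, 68.0] ((423.06781005859375, 201.7547607421875), (63.52913284301758, 54.42200469970703), 27.979475021362305) [524.3 229.6  35. ]
0.56 [280.2, 144.4, 70.7, 69.8] ((317.0000305175781, 179.50001525878906), (57.27565002441406, 57.27565002441406), 45.0) [483. 356.  35.]
[(0.64, [273.3, 84.6, 132.0, 132.2]), (0.6, [343.3, 252.9, 84.0, 17.0])]
```

View pics/c5.png

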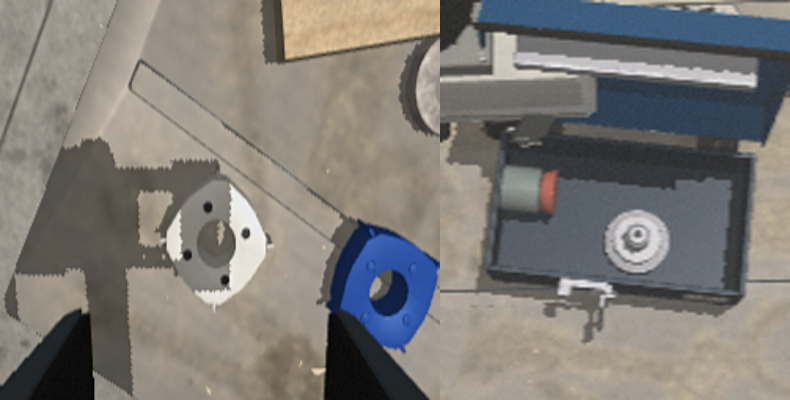

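Left half, the wrist view: the aluminium block is centred near full-picture pixel (317,180) with its corners along the image axes, so its flats lie 45° from the fingers. The blue look-alike is at about (423,202). Right half: the hood stands open and the arbor shows in the tub at (637,238).

Call:
{"fn": "apply_moves", "kwargs": {"increments": [[1,0.0003,-0.0008,-0.012,0,0,-6.45],[1,0.0003,-0.0008,-0.012,0,0,-6.45],[1,0.0003,-0.0008,-0.012,0,0,-6.45],[1,0,-0.0008,-0.012,0,0,-6.45],[1,0,-0.0008,-0.012,0,0,-6.45]]}}

```text
time_s: 15.48
ee_pos: [481.4, 348.2, 172.6]
ee_rot: [180.0, -0.2, -2.7]
force: [-0.0, -1.3, -0.1]
gripper_width: 91.2
gripper_force: 0.0
```

Call:
{"fn": "apply_moves", "kwargs": {"increments": [[1,0,0,-0.012,0,0,-6.45],[1,0,0,-0.01,0,0,-6.45],[1,0,0,0,0,0,0],[1,0,0,0,0,0,0]]}}

```text
time_s: 15.82
ee_pos: [481.3, 348.7, 150.7]
ee_rot: [179.9, -0.1, -15.1]
force: [0.8, -0.7, -0.7]
gripper_width: 91.2
gripper_force: 0.0
```

```bash
python3 - <<'E'
from kin import *
s,p,R=now(); print(s['time_s'],p.round(1),s['ee_rot'],np.array(s['qpos']).round(1))
f=cams.grab_frame('wrist'); save(f,'w6.png')
for d in finder.trace('spare_cutter','wrist')[:3]:
    m=d['pixels'].astype(np.uint8); y,x=np.where(m)
    c=max(cv2.findContours(m,0,1)[0],key=cv2.contourArea)[:,0]
    w=np.array([back(f,u,v,35)[:2] for u,v in c]); h=cv2.minAreaRect(w.astype(np.float32)); print(d['score'],d['rect'],np.round(h[0],1),np.round(h[1],1),round(h[2],1))
a=cv2.imread('pics/w6.png'); cv2.imwrite('pics/c6.png',cv2.resize(a[80:300,180:460],None,fx=2.7,fy=2.7,interpolation=cv2.INTER_CUBIC))
E
```

```text
15.8167 [481.3 348.7 150.7] [ 1.79939689e+02 -1.10515142e-01 -1.51002853e+01] [ 3.49e+01  2.33e+01  9.37e+01 -1.00e-01  6.30e+01  1.40e+02]
0.71 [272.1, 159.1, 71.6, 75.2] [483.4 353.8] [69.1 73.1] 74.9
0.67 [559.7, 0.9, 78.8, 43.9] [561.5  84.9] [67.3 32.7] 74.9
0.55 [385.2, 69.4, 98.0, 92.5] [522.8 225.7] [69.5 76.2] 3.3
```

View pics/c6.png

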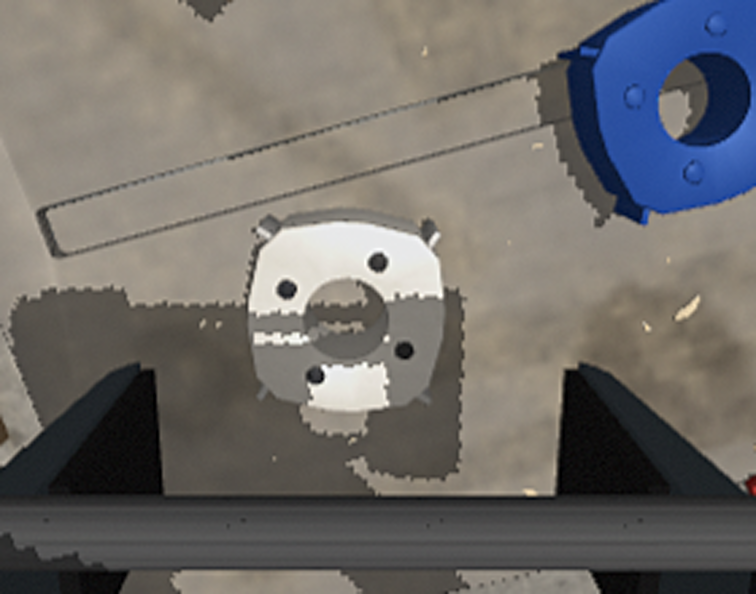

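The block sits square to the fingers, with its bore at full-picture pixel (308,198.5).

```bash
python3 - <<'E'
from kin import *
f=cams.grab_frame('wrist'); print([back(f,308.1,198.5,z).round(1) for z in(34,36)]); s,p,R=now(); print(p)
img=cv2.GaussianBlur(cv2.cvtColor(f['color'],cv2.COLOR_RGB2GRAY),(3,3),0)
print((cv2.HoughCircles(img[150:250,250:370],cv2.HOUGH_GRADIENT,1.2,30,param1=80,param2=12,minRadius=12,maxRadius=20)+[250,150,0])[0][:3].round(1))
E
```

```text
[array([481.1, 355.1,  34. ]), array([481.6, 354.9,  36. ])]
[482.03144941 349.85238196 151.66968761]
[[309.4 198.6  15.1]
 [257.8 177.   18. ]
 [304.6 229.8  12.7]]
```

Call:
{"fn": "apply_moves", "kwargs": {"increments": [[1,0,0.0055,-0.02,0,0,0],[1,0,0,-0.03,0,0,0],[1,0,0,-0.03,0,0,0],[1,0,0,-0.02,0,0,0],[1,0,0,-0.015,0,0,0]]}}

```text
time_s: 16.38
ee_pos: [481.0, 355.1, 34.1]
ee_rot: [179.9, -0.1, -15.1]
force: [0.0, 0.3, -0.2]
gripper_width: 91.5
gripper_force: 0.0
```

Call:
{"fn": "apply_moves", "kwargs": {"increments": [[1,0,0,-0.012,0,0,0],[1,0,0,0,0,0,0],[1,0,0,0,0,0,0]]}}

```text
time_s: 16.63
ee_pos: [481.8, 355.6, 23.7]
ee_rot: [180.0, -0.1, -15.1]
force: [1.0, -0.0, 1.8]
gripper_width: 91.1
gripper_force: 0.0
```

Call:
{"fn": "apply_moves", "kwargs": {"increments": [[-0.1,0,0,0,0,0,0],[-0.1,0,0,0,0,0,0],[-0.1,0,0,0,0,0,0],[-0.1,0,0,0,0,0,0],[-0.1,0,0,0,0,0,0]], "newtons": 30}}

```text
time_s: 17.05
ee_pos: [481.3, 354.4, 24.5]
ee_rot: [179.9, -0.1, -15.1]
force: [-0.9, -4.5, 5.0]
gripper_width: 68.8
gripper_force: 30.0
```

```bash
python3 - <<'E'
from kin import *
s,p,R=now(); print(s['time_s'],p.round(1),s['ee_rot'],s['gripper_width'],s['gripper_force'],s['force'])
E
```

```text
17.05 [481.3 354.4  24.5] [ 1.79861326e+02 -1.42012847e-01 -1.51380370e+01] 68.82266394150413 30.03578290648875 [-0.85852542 -4.54503429  4.99736373]
```

Call:
{"fn": "apply_moves", "kwargs": {"increments": [[-0.1,0,0,0.01,0,0,0],[-0.1,0,0,0.03,0,0,0],[-0.1,0,0,0.036,0,0,0],[-0.1,0,0,0.036,0,0,0],[-0.1,0,0,0.036,0,0,0]]}}

```text
time_s: 17.47
ee_pos: [480.8, 355.3, 172.8]
ee_rot: [179.9, -0.1, -15.2]
force: [1.2, 0.6, -5.5]
gripper_width: 69.3
gripper_force: 30.0
```

Call:
{"fn": "apply_moves", "kwargs": {"increments": [[-0.1,0.002,-0.025,0.017,0,0,0],[-0.1,0.003,-0.034,0,0,0,1],[-0.1,0.003,-0.034,0,0,0,1],[-0.1,0.003,-0.034,0,0,0,1],[-0.1,0.003,-0.034,0,0,0,1]]}}

```text
time_s: 17.88
ee_pos: [494.8, 193.2, 188.6]
ee_rot: [180.0, -0.1, -11.1]
force: [0.6, -0.1, -6.0]
gripper_width: 69.0
gripper_force: 30.0
```

Call:
{"fn": "apply_moves", "kwargs": {"increments": [[-0.1,0.003,-0.034,0,0,0,1],[-0.1,0.003,-0.034,0,0,0,1],[-0.1,0.003,-0.034,0,0,0,1],[-0.1,0.003,-0.034,0,0,0,0],[-0.1,0.003,-0.034,0,0,0,0]]}}

```text
time_s: 18.3
ee_pos: [509.9, 23.1, 188.5]
ee_rot: [180.0, -0.1, -8.2]
force: [0.7, 0.1, -5.6]
gripper_width: 68.7
gripper_force: 30.0
```

Call:
{"fn": "apply_moves", "kwargs": {"increments": [[-0.1,0.003,-0.034,0,0,0,0],[-0.1,0.003,-0.03,0,0,0,0],[-0.1,0.003,-0.016,0,0,0,0],[-0.1,0,0,0,0,0,0],[-0.1,0,0,0,0,0,0]]}}

```text
time_s: 18.72
ee_pos: [519.1, -55.9, 188.3]
ee_rot: [-180.0, -0.1, -8.3]
force: [-0.0, 0.1, -5.7]
gripper_width: 69.1
gripper_force: 30.0
```

```bash
python3 - <<'E'
from kin import *
s,p,R=now(); print(s['time_s'],p.round(1),s['ee_rot'],s['gripper_width'],s['gripper_force'],s['force'])
f=cams.grab_frame('wrist'); g=cams.grab_frame('top'); 
for n,F in(('w',f),('t',g)):
  uv=proj(F,[[588.1,-65.3,66],[588.1,-65.3,40],[614.1,-65.3,40]]); print(n,uv.round(1).tolist())
  u,v=uv[0].astype(int); k=60 if n=='w' else 40
  im=cv2.cvtColor(F['color'],cv2.COLOR_RGB2BGR)[max(0,v-k):v+k,u-k:u+k]; cv2.imwrite(f'pics/arb_{n}.png',im); print('off',max(0,v-k),u-k)
a=cv2.imread('pics/arb_w.png'); b=cv2.imread('pics/arb_t.png'); cv2.imwrite('pics/c7.png',np.hstack([cv2.resize(a,None,fx=400/a.shape[0],fy=400/a.shape[0],interpolation=3),cv2.resize(b,(400,400),interpolation=3)]))
import pickle; pickle.dump((f,g),open('f7.pkl','wb'))
E
```

```text
18.7167 [519.1 -55.9 188.3] [-1.79976430e+02 -8.20866814e-02 -8.31212137e+00] 69.08537105904398 29.954489624869893 [-0.00921612  0.10205552 -5.72444759]
w [[312.6, 120.1], [312.6, 119.6], [308.7, 92.0]]
off 60 252
t [[338.3, 183.6], [338.0, 185.6], [337.7, 176.4]]
off 143 298
```

View pics/c7.png

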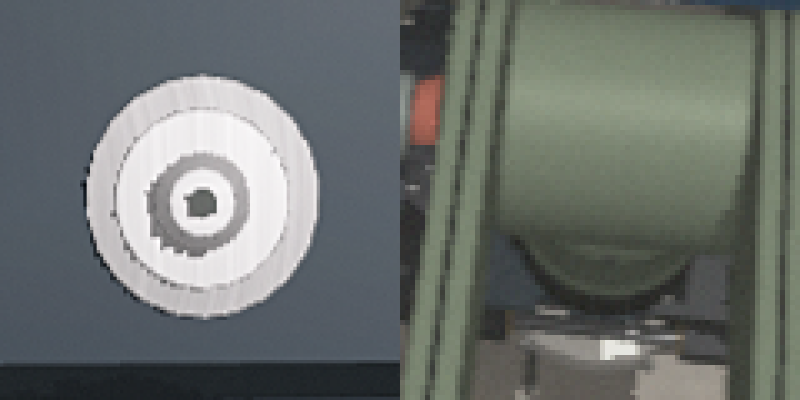

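The left half of the crop shows the arbor top centred at wrist pixel (312.6,120.9), within 1 px of the predicted (312.6,120.1). The right half (top camera) is blocked by the arm.

```bash
python3 - <<'E'
from kin import *
import pickle
f,g=pickle.load(open('f7.pkl','rb')); print('arbor',back(f,312.6,120.9,66).round(1), 'flange',back(f,312.6,120,45).round(1))
s,p,R=now(); print(p,s['ee_rot'])
zt=p[2]-24.2+35; uv=proj(f,[[p[0],p[1],zt]])[0]; print('tcp at block top',uv.round(1))
gr=cv2.GaussianBlur(cv2.cvtColor(f['color'],cv2.COLOR_RGB2GRAY),(3,3),0); u,v=uv.astype(int)
w=gr[v-70:v+70,u-70:u+70]; c=cv2.HoughCircles(w,cv2.HOUGH_GRADIENT,1,20,param1=80,param2=15,minRadius=20,maxRadius=40)
if c is not None:
  for x,y,r in c[0][:4]: print((x+u-70,y+v-70,r),back(f,x+u-70,y+v-70,zt).round(1))
E
```

```text
arbor [587.4 -65.2  66. ] flange [587.8 -65.2  45. ]
[519.06561041 -54.7168853  188.31200583] [-1.79980106e+02 -7.78567987e-02 -8.17650277e+00]
tcp at block top [311.6 259.8]
(np.float64(312.5), np.float64(259.5), np.float32(28.0)) [519.2 -55.2 199.1]
(np.float64(312.5), np.float64(232.5), np.float32(23.3)) [534.5 -57.5 199.1]
(np.float64(336.5), np.float64(216.5), np.float32(21.6)) [541.5 -70.9 199.1]
```

Call:
{"fn": "apply_moves", "kwargs": {"increments": [[-0.1,0.02,-0.003,0,0,0,0],[-0.1,0.024,-0.0035,0,0,0,0],[-0.1,0.0244,-0.0035,0,0,0,0],[-0.1,0,0,-0.02,0,0,0],[-0.1,0,0,-0.03,0,0,0]]}}

```text
time_s: 19.23
ee_pos: [591.8, -64.4, 140.8]
ee_rot: [-180.0, -0.6, -8.1]
force: [0.8, 1.0, -6.2]
gripper_width: 69.1
gripper_force: 30.0
```

Call:
{"fn": "apply_moves", "kwargs": {"increments": [[-0.1,0,0,-0.025,0,0,0],[-0.1,0,0,-0.015,0,0,0],[-0.1,0,0,0,0,0,0],[-0.1,0,0,0,0,0,0]]}}

```text
time_s: 19.57
ee_pos: [587.6, -64.2, 98.0]
ee_rot: [180.0, -0.0, -8.1]
force: [-0.0, 0.5, -4.7]
gripper_width: 69.0
gripper_force: 30.0
```

```bash
python3 - <<'E'
from kin import *
for i in range(3): s,p,R=now(); print(s['time_s'],p.round(1),s['ee_rot'].round(2),s['gripper_force'],s['force'].round(1)); cams.grab_frame('wrist')
E
```

```text
19.5667 [587.6 -64.2  98. ] [ 1.7999e+02 -2.0000e-02 -8.1000e+00] 29.955516338377493 [-0.   0.5 -4.7]
19.6167 [588.7 -64.6  99.3] [179.99  -0.21  -8.12] 29.955465733073652 [ 0.5  0.6 -4.4]
19.6667 [589.2 -64.8 100. ] [179.99  -0.31  -8.13] 29.955244328375557 [ 0.1  0.1 -5. ]
```

Call:
{"fn": "apply_moves", "kwargs": {"increments": [[-0.1,0,0,0,0,0,0],[-0.1,0,0,0,0,0,0],[-0.1,0,0,0,0,0,0],[-0.1,0,0,0,0,0,0]]}}

```text
time_s: 20.05
ee_pos: [588.1, -65.5, 99.0]
ee_rot: [180.0, -0.2, -8.2]
force: [-0.9, 0.4, -5.9]
gripper_width: 69.4
gripper_force: 30.0
```

```bash
python3 - <<'E'
from kin import *
for i in range(4): s,p,R=now(); print(s['time_s'],p.round(1),s['ee_rot'].round(2),s['force'].round(1)); cams.grab_frame('wrist')
E
```

```text
20.05 [588.1 -65.5  99. ] [179.98  -0.18  -8.19] [-0.9  0.4 -5.9]
20.1 [588.1 -65.5  98.8] [ 1.7998e+02 -1.6000e-01 -8.2000e+00] [-0.8 -0.2 -5.1]
20.15 [588.  -65.5  98.7] [ 1.7998e+02 -1.5000e-01 -8.1900e+00] [-0.3 -1.  -5.6]
20.2 [588.  -65.5  98.6] [ 1.7998e+02 -1.4000e-01 -8.1900e+00] [-0.5 -0.  -5.1]
```

Call:
{"fn": "apply_moves", "kwargs": {"increments": [[-0.1,-0.0004,0.0002,-0.004,0,0,0],[-0.1,0,0,-0.004,0,0,0],[-0.1,0,0,-0.002,0,0,0],[-0.1,0,0,-0.002,0,0,0],[-0.1,0,0,0,0,0,0]]}}

```text
time_s: 20.67
ee_pos: [587.2, -65.2, 85.7]
ee_rot: [180.0, -0.1, -8.2]
force: [1.2, -0.1, -6.0]
gripper_width: 68.8
gripper_force: 30.0
```

Call:
{"fn": "apply_moves", "kwargs": {"increments": [[-0.1,0,0,-0.002,0,0,0],[-0.1,0,0,-0.002,0,0,0],[-0.1,0,0,0,0,0,0]]}}

```text
time_s: 20.92
ee_pos: [587.3, -65.2, 82.0]
ee_rot: [180.0, -0.1, -8.2]
force: [-0.4, 0.9, -5.4]
gripper_width: 69.0
gripper_force: 30.0
```

```bash
python3 - <<'E'
from kin import *
for i in range(1): s,p,R=now(); print(s['time_s'],p.round(1),s['ee_rot'].round(2),s['force'].round(1),s['torque'].round(2))
E
```

```text
20.9167 [587.3 -65.2  82. ] [ 1.7998e+02 -9.0000e-02 -8.1900e+00] [-0.4  0.9 -5.4] [-0.01  0.01  0.01]
```

Call:
{"fn": "apply_moves", "kwargs": {"increments": [[-0.1,0,0,-0.003,0,0,0],[-0.1,0,0,-0.003,0,0,0],[-0.1,0,0,-0.003,0,0,0],[-0.1,0,0,0,0,0,0]]}}

```text
time_s: 21.25
ee_pos: [587.0, -65.2, 72.6]
ee_rot: [180.0, -0.0, -8.2]
force: [0.1, -0.5, -5.9]
gripper_width: 69.2
gripper_force: 30.0
```

Call:
{"fn": "apply_moves", "kwargs": {"increments": [[-0.1,0,0,-0.003,0,0,0],[-0.1,0,0,-0.002,0,0,0],[-0.1,0,0,-0.001,0,0,0],[-0.1,0,0,0,0,0,0]]}}

```text
time_s: 21.58
ee_pos: [587.4, -65.2, 67.1]
ee_rot: [180.0, -0.1, -8.2]
force: [-0.5, -0.1, -5.0]
gripper_width: 69.2
gripper_force: 30.0
```

```bash
python3 - <<'E'
from kin import *
for i in range(1): s,p,R=now(); print(s['time_s'],p.round(1),s['ee_rot'].round(2),s['force'].round(1),s['torque'].round(2))
E
```

```text
21.5833 [587.4 -65.2  67.1] [ 1.7998e+02 -1.0000e-01 -8.1800e+00] [-0.5 -0.1 -5. ] [ 0.09  0.05 -0.03]
```

Call:
{"fn": "apply_moves", "kwargs": {"increments": [[-0.1,0,0,-0.001,0,0,0],[-0.1,0,0,-0.001,0,0,0],[-0.1,0,0,0,0,0,0]]}}

```text
time_s: 21.83
ee_pos: [587.5, -65.2, 65.3]
ee_rot: [180.0, -0.1, -8.2]
force: [-0.1, 0.4, -5.9]
gripper_width: 68.9
gripper_force: 30.0
```

Call:
{"fn": "apply_moves", "kwargs": {"increments": [[-0.1,0,0,-0.001,0,0,0],[-0.1,0,0,0,0,0,0]]}}

```text
time_s: 22.0
ee_pos: [587.7, -65.3, 64.6]
ee_rot: [180.0, -0.2, -8.2]
force: [0.4, 0.0, -5.0]
gripper_width: 68.9
gripper_force: 30.0
```

Call:
{"fn": "apply_moves", "kwargs": {"increments": [[-0.1,0,0,-0.001,0,0,0],[-0.1,0,0,0,0,0,0]]}}

```text
time_s: 22.17
ee_pos: [587.8, -65.2, 64.5]
ee_rot: [180.0, -0.2, -8.2]
force: [-1.9, 1.0, 3.0]
gripper_width: 69.2
gripper_force: 30.0
```

Seat contact is felt at TCP z 64.5, as expected. I'll let go and retreat straight up.

Call:
{"fn": "apply_moves", "kwargs": {"increments": [[0.7,0,0,0,0,0,0],[0.8,0,0,0,0,0,0],[0.9,0,0,0,0,0,0],[0.9,0,0,0,0,0,0],[0.9,0,0,0,0,0,0]]}}

```text
time_s: 22.58
ee_pos: [587.8, -65.3, 63.5]
ee_rot: [180.0, -0.2, -8.2]
force: [-0.5, -1.2, 0.2]
gripper_width: 86.5
gripper_force: 0.0
```

Call:
{"fn": "apply_moves", "kwargs": {"increments": [[0.9,0,0,0.005,0,0,0],[0.9,0,0,0.015,0,0,0],[0.9,0,0,0.025,0,0,0],[0.9,0,0,0.03,0,0,0],[0.9,0,0,0.03,0,0,0]]}}

```text
time_s: 23.0
ee_pos: [587.2, -65.2, 169.5]
ee_rot: [180.0, -0.1, -8.2]
force: [-0.2, -0.2, -0.9]
gripper_width: 86.5
gripper_force: 0.0
```

Call:
{"fn": "apply_moves", "kwargs": {"increments": [[0.9,-0.02,0.003,0.015,0,0,0],[0.9,-0.025,0.003,0,0,0,0],[0.9,-0.025,0.003,0,0,0,0],[0.9,0,0,0,0,0,0],[0.9,0,0,0,0,0,0]]}}

```text
time_s: 23.42
ee_pos: [516.9, -56.1, 184.2]
ee_rot: [180.0, -0.2, -8.2]
force: [0.8, -0.3, 0.0]
gripper_width: 86.7
gripper_force: 0.0
```

```bash
python3 - <<'E'
from kin import *
s,p,R=now(); print(s['time_s'],p.round(1),s['force'].round(1),s['gripper_width'])
f=cams.grab_frame('wrist'); uv=proj(f,[[587.5,-65.3,75]])[0]; print(uv)
gr=cv2.GaussianBlur(cv2.cvtColor(f['color'],cv2.COLOR_RGB2GRAY),(3,3),0); u,v=uv.astype(int)
y0=max(0,v-45); w=gr[y0:v+45,u-45:u+45]; c=cv2.HoughCircles(w,cv2.HOUGH_GRADIENT,1,15,param1=80,param2=13,minRadius=10,maxRadius=24)
if c is not None:
  for x,y,r in c[0][:4]: print((x+u-45,y+y0,r),back(f,x+u-45,y+y0,75).round(1))
for d in finder.trace('spare_cutter','wrist')[:2]:
    c=max(cv2.findContours(d['pixels'].astype(np.uint8),0,1)[0],key=cv2.contourArea)[:,0]
    h=cv2.minAreaRect(np.array([back(f,a,b,75)[:2] for a,b in c],np.float32)); print(d['score'],d['rect'],np.round(h[0],1),np.round(h[1],1))
g=cams.grab_frame('scene'); print([(b['rect'],b['score']) for b in finder.boxes_of('hood','scene')[:2]])
E
```

```text
23.4167 [516.9 -56.1 184.2] [ 0.8 -0.3  0. ] 86.68588247465381
[312.17668897 118.72901908]
(np.float64(312.5), np.float64(114.5), np.float32(13.4)) [590.9 -66.1  75. ]
0.89 [21.1, 181.2, 97.8, 64.1] [535.7 171. ] [56.6 82.4]
0.75 [273.0, 75.3, 77.1, 82.7] [587.8 -64.7] [68.1 68. ]
[([236.3, 105.3, 84.2, 75.7], 0.58)]
```

```bash
python3 -c "
from workcell import env; print(env.job_done())"
```

```text
the job is handed in; nothing more can be done
None
```

I handed the job in at about 23 s. The hood stands open, the cutter block is on the arbor within about 1 mm of its measured centre with seat contact felt, and the arm is clear; I did not re-measure the other things on the table, and the hand-in gave no verdict.

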